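Make up two food-lab sampling kits

ROBOT

A 7-joint arm with a two-finger parallel gripper is mounted at the origin on the work surface. World frame = base frame: x ahead of the robot, y to its left, z up, the work surface at z = 0. Lengths are in m, angles in rad, forces in N, time in s.
With the tool pointing down it reaches from about 0.425 to 0.925 m from the base axis. Payload 6.8 kg.
Tool frame: the origin (TCP) lies midway between the tips of the shut fingers; the grasp point (between the pads) lies r.tcp_to_grasp behind it (r.tcp_to_grasp is the distance from the TCP to the grasp point, in m); x points along the fingers, y is the direction in which the jaws open and shut, and the axes are right-handed (so a half turn about x gives the same grasp; the last joint's range is limited). The gripper opens to 85 mm and grips with 20 to 120 N. Pads are 22 mm wide; open, the fingers measure 114 mm over their backs; the gripper's body (76 mm by 85 mm) begins 54 mm behind the grasp point. The pads swing forward as they close: fully open they stand 13 mm farther back than shut.
Start: joints at [1.09, 0.477, 0.022, 1.555, -0.011, 1.109, -0.083], TCP at [0.246, -0.629, 0.231] pointing down, gripper open.
Joint ranges: [-2.96, 2.96], [-0.34, 2.1], [-1.41, 1.46], [0.24, 2.44], [-1.37, 4.51], [0.17, 1.92], [-2.96, 2.96]. Speed limits (rad/s): [2.39, 2.39, 3.14, 3.14, 3.14, 3.14, 3.14].

INTERFACE

Orientations are given as a rotation vector (axis times angle).
In Python, from bench import r, grab_frame, search_frame, cut_out, pinpoint gives the robot as it stands. The module is installed in compiled form; this text tells all that it offers.
- The arm moves only by the tool apply_moves, never from a script. Its argument "commands" is a list of rows, each a list of 7 numbers: the finger opening in mm, from 0 to 85.4, then the shift along the tool's x, y, z in mm, then the turn, a rotation vector about the tool's x, y, z in rad. A call has 1 to 20 rows; each row is the pose to reach, as a shift and turn from the pose commanded when the call began, along the tool's axes at that moment; what a row does not reach only later rows make up. A row lasts 1/10 s, in which the tool goes at most 50 mm and 8.59 degrees, less where a joint would pass 70% of its speed; a pose out of reach is approached as far as the arm can. A call with a gripper value outside its range is refused whole. The fingers move at their own pace and stop on an object; "force" is the grip in N (left out, the last holds). Time passes only in rows, so rows that repeat a pose let the fingers close. It gives the time, the measured TCP pose, the force and the opening at its end, in the units of the state.
- r.get_obs(): the state, without advancing time (a new reading comes with each control period).
- grab_frame(name): name is "side" or "top" or "wrist"; returns a dict with "pixels" (400x640x3 uint8, red, green, blue), "mtx" (3x3 intrinsics, pixels), "position" and "rotation" of the camera in the world; the wrist camera has in their place "T_tool_cam" (4x4, takes a point from camera to tool coordinates, whose origin is the TCP and whose axes are the tool frame's). Camera axes: x right, y down, z forward; pixel columns grow to the right and rows downward; lengths in m; the calibration is good to about 2 mm. A picture is of the moment at which its call begins: read the wrist's pose just before it. There is no depth.
- r.hand_in(): hands the job in, once; it reports no verdict.
Trained networks look in the newest picture that a camera, given by its name, has taken for a name from the list of things; names that differ only in an ending like _2 or _b are one class to them, and where a whole thing is asked for, a point or a joint stands for the part that bears it (a point fixed in the world has none). Each returns a list of dicts, best first, with "confidence" (0 to 1); they miss things now and then, are a little off and sometimes report something else, mostly with a low value. They report only what shows in the picture. A call takes as long as a camera call. They do not tell look-alikes from the thing itself.
- search_frame(label, camera): "point" ([column, row] as shares, 0 to 1, of the picture: columns of its width, rows of its height, amid what is visible of it).
- cut_out(label, camera): "pixels" (400x640 bool, what is visible of it) and "point" ([column, row] as shares, 0 to 1, of the picture: columns of its width, rows of its height, amid what is visible of it).
- pinpoint(label, camera): "point" ([column, row] as shares, 0 to 1, of the picture: columns of its width, rows of its height: a listed point, or the origin of a listed thing).
The state is a dict: "clock": time; "joints": joint angles; "qvel": joint speeds; "tau": joint torques, N m; "tcp_pos": TCP position; "orientation": TCP orientation; "contact_force": force on the tool from outside, world axes, zero at the start; "moment": the same for the moment, N m; "grip_width": finger opening in m.
Only numpy, scipy, OpenCV 4.12 (cv2) and the standard library are available. Lean on these libraries where they do the work, as an engineer would, in place of code of your own. Each camera call takes 0.05 s, during which the arm holds its last target.

TASK

Make up the two sampling kits from the stock on the white board. The surface kit goes in the shallow steel tray: the steel frame flat, squared up with the tray in the middle of the wide bay, the round dish flat inside the frame's window, and the swab tube lengthwise in the middle of the narrow bay. The liquid kit goes on the free turntable: stand the wide jar centred on the round mark and the bottle centred on the square mark, keeping both upright on the way and without turning the turntable, and leave the small jar alone.

Things in the scene. Friction and masses are not known exactly. Their poses are not given: they have to be found in the camera images.
- frame: Square flat sampling frame of dark steel, 90 x 90 mm outside with a 66 x 66 mm square window; its four bars are 12 mm wide and 6 mm thick. 90 g. Lies flat on the white board at the start. Origin at the centre of the window on the underside, z up, x and y parallel to the bars (bar centre lines 39 mm from the origin). All the stock stands on the fixed white cutting board, whose top is 12 mm above the work surface.
- tube: Capped swab tube lying down, clear plastic with a black square cap at one end and a thin square black foot at the other, both 18 x 18 mm, so that it does not roll; 100 mm long, round barrel 15 mm diameter between x = -44 and +24 mm, 30 g. Origin at mid-length on the underside (barrel axis 9 mm above), x along the tube towards the cap, z up.
- dish: Small closed round dish with a grey lid, 50 mm diameter (lid; the white lower part 47 mm, lid skirt begins 8 mm up) and 20 mm high, 40 g. Origin at the centre of its underside, z up.
- wide_jar: Wide filled jar, clear glass with a dark metal lid, 58 mm diameter, 46 mm high, about 160 g (varies). Origin at the centre of its underside, z up.
- bottle: Amber glass bottle with narrow neck and black cap; round body 36 mm diameter up to 46 mm, then a shoulder and a 23 mm cap, 74 mm high in all, about 90 g (varies). Origin at the centre of its underside, z up.
- small_jar: Small jar of the same make as the wide one but only 36 mm diameter and 40 mm high; it belongs to neither kit and stays where it stands. Origin at the centre of its underside, z up.
- tray: Fixed shallow rectangular steel tray, 230 mm (its x) by 150 mm (its y), rim 14 mm high, walls 4 mm, floor 3 mm thick. A low dark rib across it (parallel to its y, 4 mm wide at x = +30 mm, as high as the rim) parts it into a wide bay, inside 139 x 142 mm with its centre at x = -41.5 mm, y = 0, and a narrow bay, inside 79 x 142 mm with its centre at x = +71.5 mm, y = 0. Origin at the centre of the tray's underside, on the work surface, z up.
- round_mark: Round mark, a white disc with a black rim, 66 mm diameter, flat on top of the grey turntable. The turntable is a disc 210 mm in diameter, its top 32 mm above the work surface, that turns freely (very little friction) about a vertical axis; the mark's centre lies 68 mm from that axis. Origin at the centre of the mark on the turntable's top, z up; the turntable's axis lies 68 mm along the mark's -x.
- square_mark: Square mark, white with a black border, 48 x 48 mm, flat on top of the same turntable, 68 mm from its axis and 130 degrees anticlockwise from the round mark. Origin at the centre of the mark on the turntable's top, z up; the turntable's axis lies 68 mm along the mark's -x.
Things that resemble listed ones, but are neither listed nor needed, are in the scene too. Of the things shaped like the frame, the steel one is meant. Of the things that look like the tube, the smaller one is meant.

How it is judged:
At the end, for the whole second after the job is handed in: Frame within 15 mm of wide bay centre (per axis), 0.2 rad of square; dish in its window, 12 mm; tube in narrow bay, 15 mm across, 18 along, 0.2 rad; jar and bottle upright, 12 mm from their marks; turntable within 14 mm at the mark, small jar 20 mm, of the start. Flat, at rest, released (x of frame in the frame of tray between -0.0565 and -0.0265 m and y of frame in the frame of tray between -0.015 and 0.015 m and z of frame in the frame of tray between 0 and 0.006 m and angle between frame's own z axis and vertical below 0.06 rad and (angle between the x axis of frame and the x axis of tray, either way round below 0.2 rad or angle between the x axis of frame and the y axis of tray, either way round below 0.2 rad) and horizontal distance between dish and frame below 0.012 m and z of dish in the frame of tray between 0 and 0.006 m and angle between each of dish, wide_jar, bottle, small_jar's own z axis and vertical below 0.08 rad and x of tube in the frame of tray between 0.0565 and 0.0865 m and y of tube in the frame of tray between -0.018 and 0.018 m and z of tube in the frame of tray between -0.001 and 0.007 m and angle between the x axis of tube and the y axis of tray, either way round below 0.2 rad and horizontal distance between wide_jar and round_mark below 0.012 m and z of wide_jar in the frame of round_mark between -0.004 and 0.004 m and horizontal distance between bottle and square_mark below 0.012 m and z of bottle in the frame of square_mark between -0.004 and 0.004 m and distance of small_jar from where it was at the start of the episode below 0.02 m and distance of round_mark from where it was at the start of the episode below 0.014 m and linear speed of each of frame, tube, dish, wide_jar, bottle below 0.02 m/s); the robot touches nothing.
It fails at once if the wide jar is tipped more than 30 degrees (angle between wide_jar's own z axis and vertical above 0.52 rad).
It fails at once if the bottle is tipped more than 30 degrees (angle between bottle's own z axis and vertical above 0.52 rad).
It fails at once if the small jar is shifted more than 20 mm (distance of small_jar from where it was at the start of the episode above 0.02 m).
It fails at once if the turntable is turned more than about 12 degrees from its starting position (a mark shifted more than 14 mm) (distance of round_mark from where it was at the start of the episode above 0.014 m).
It also fails if it takes over 112 s, if anything falls off the work surface, if the arm or the gripper's body presses on something with over 40 N, if the wrist force passes 120 N, or if a joint passes its speed limit or range.

## Working session

There is one attempt and no reset: what is moved stays moved. The work goes in short steps, Python scripts to look and compute and a tool call to move; the robot and the scene stay as the last step left them, time stands still between calls to the robot, and variables do not carry over. Pictures are saved under pics/ and viewed, and the job is handed in when it is done.

Besides the shell and the picture viewer there is one more tool, called after "Emit:" by a JSON object that holds its "api" and its "payload". apply_moves: Moves the arm, as the interface text tells. Its arguments: {"type":"object","properties":{"commands":{"type":"array"},"force":{"type":"number"}},"required":["commands"]}

```bash
mkdir -p pics
python3 - <<'E'
from bench import r, grab_frame, search_frame, cut_out, pinpoint
import cv2, numpy as np
np.set_printoptions(precision=4,suppress=True)
print(r.get_obs(), r.tcp_to_grasp)
for n in ["side","top","wrist"]:
    f=grab_frame(n); cv2.imwrite(f"pics/a_{n}.png",f["pixels"][:,:,::-1])
    print(n,{k:v for k,v in f.items() if k!="pixels"})
    if n!="wrist":
      for l in ["frame","tube","dish","wide_jar","bottle","small_jar","tray","round_mark","square_mark"]:
        print(l,[(np.round(d["point"]*np.array([640,400]),1),round(d["confidence"],2)) for d in pinpoint(l,n)])
E
```

```text
{'clock': 0.0, 'joints': array([ 1.0899,  0.4778,  0.0223,  1.5564, -0.0115,  1.1093, -0.0831]), 'qvel': array([ 0.0007, -0.0007,  0.0005,  0.0007, -0.0002,  0.0014, -0.0003]), 'tau': array([  0.0001, -59.6451,   1.608 , -28.1194,   0.0124,   0.0093,
        -0.0001]), 'tcp_pos': array([ 0.2456, -0.6281,  0.2303]), 'orientation': array([ 2.0179,  0.3825, -2.0189]), 'contact_force': array([-0.0196,  0.0223, -0.254 ]), 'moment': array([-0.0665,  0.0215,  0.0021]), 'grip_width': 0.08529960527985588} 0.0187
side {'mtx': array([[378.2786,   0.    , 315.0671],
       [  0.    , 378.2786, 195.0065],
       [  0.    ,   0.    ,   1.    ]]), 'position': array([0.1175, 0.5114, 0.5863]), 'rotation': array([-0.9632,  2.4068, -1.165 ])}
frame [(array([341.6, 250.9]), 0.7)]
tube [(array([165.3, 210. ]), 0.94), (array([259.1, 197.8]), 0.75)]
dish [(array([380.9, 217.7]), 0.6)]
wide_jar [(array([338., 191.]), 0.95)]
bottle [(array([308. , 169.3]), 0.69)]
small_jar [(array([299.4, 224.2]), 0.81)]
tray [(array([228.9, 288.4]), 0.63)]
round_mark [(array([433.6, 166.5]), 0.58), (array([380.3, 216.9]), 0
[... 445 characters left out ...]
ay([223.9,  94.3]), 0.72)]
dish [(array([343.1, 239.4]), 0.54), (array([445. , 234.3]), 0.26)]
wide_jar [(array([347.7, 188.8]), 0.64)]
bottle [(array([355.4, 144.3]), 0.57)]
small_jar [(array([285.5, 197. ]), 0.68)]
tray [(array([203. , 202.7]), 0.75), (array([288.1, 200. ]), 0.31)]
round_mark [(array([443.7, 233.7]), 0.84)]
square_mark [(array([450.7, 187.3]), 0.72)]
wrist {'mtx': array([[305.6994,   0.    , 322.9014],
       [  0.    , 305.6994, 200.3506],
       [  0.    ,   0.    ,   1.    ]]), 'T_tool_cam': array([[-0.0003, -0.2648,  0.9643, -0.1429],
       [ 1.    ,  0.0002,  0.0003, -0.    ],
       [-0.0003,  0.9643,  0.2648, -0.0679],
       [ 0.    ,  0.    ,  0.    ,  1.    ]])}
```

View pics/a_top.png

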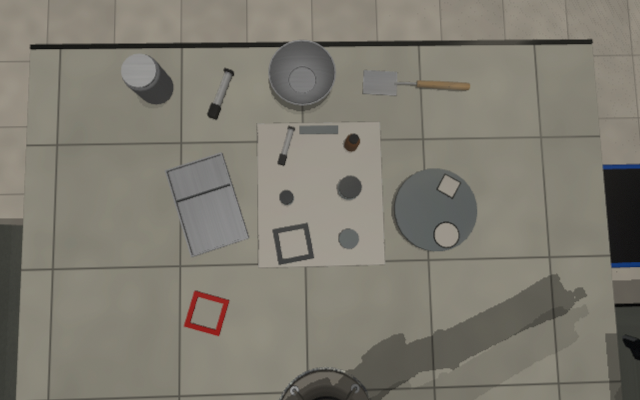

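View pics/a_side.png

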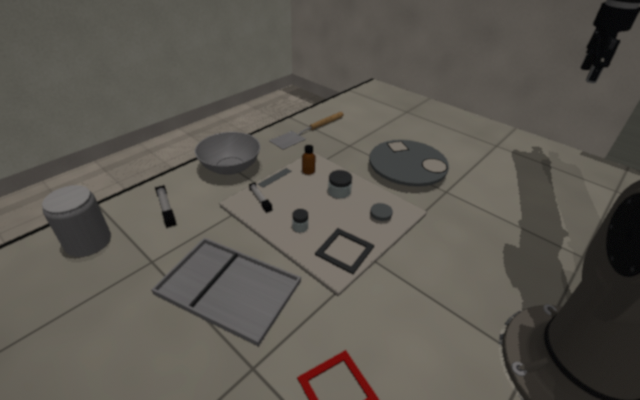

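The top picture shows the steel frame at (293,243), dish (348,238), wide jar (349,187), small jar (286,197), bottle (352,142), the smaller tube at (286,145), tray (207,204), round mark (446,234) and square mark (449,186). The decoys are the red frame and the large tube at (221,93). Next I turn these into positions.

```bash
cat > h.py <<'E'
from bench import r, grab_frame, search_frame, cut_out, pinpoint
import cv2, numpy as np
from scipy.spatial.transform import Rotation as R
np.set_printoptions(precision=4,suppress=True)
def cam(f,obs=None):
    K=f["mtx"]
    if "T_tool_cam" in f:
        T=np.eye(4);T[:3,:3]=R.from_rotvec(obs["orientation"]).as_matrix();T[:3,3]=obs["tcp_pos"]
        T=T@f["T_tool_cam"]; return K,T[:3,:3],T[:3,3]
    q=np.array(f["rotation"]); return K,(R.from_rotvec(q).as_matrix() if q.size==3 else q),np.array(f["position"])
def onplane(c,uv,z):
    K,Rm,p=c
    uv=np.atleast_2d(np.array(uv,float)); d=np.c_[uv,np.ones(len(uv))]@np.linalg.inv(K).T@Rm.T
    return p+d*((z-p[2])/d[:,2])[:,None]
def proj(c,P):
    K,Rm,p=c; q=(np.atleast_2d(P)-p)@Rm@K.T; return q[:,:2]/q[:,2:]
def snap(n,name=None):
    o=r.get_obs(); f=grab_frame(n)
    if name: cv2.imwrite(f"pics/{name}.png",f["pixels"][:,:,::-1])
    return f,cam(f,o),o
Z=dict(frame=.018,tube=.030,dish=.032,wide_jar=.058,bottle=.086,small_jar=.052,tray=.014,round_mark=.032,square_mark=.032)
ZO=dict(frame=.012,tube=.012,dish=.012,wide_jar=.012,bottle=.012,small_jar=.012,tray=0,round_mark=.032,square_mark=.032)
E
python3 - <<'E'
from h import *
for n in ["top","side"]:
    f,c,o=snap(n)
    for l in Z:
        for d in pinpoint(l,n)[:2]:
            if d["confidence"]>.4: print(n,l,"pin",onplane(c,d["point"]*np.array([640,400]),ZO[l])[0][:2],round(d["confidence"],2))
        for d in cut_out(l,n)[:2]:
            if d["confidence"]<.4: continue
            m=d["pixels"].astype(np.uint8); cs=max(cv2.findContours(m,0,2)[0],key=cv2.contourArea)
            w=onplane(c,cs[:,0,:],Z[l])[:,:2]
            (cx,cy),(a,b),t=cv2.minAreaRect((w*1000).astype(np.float32))
            print(n,l,"cut",round(d["confidence"],2),np.round([cx,cy,a,b,t],1))
f,c,o=snap("top")
im=f["pixels"][:,:,::-1]
a=cv2.resize(im[110:280,160:320],None,fx=5,fy=3.5,interpolation=cv2.INTER_CUBIC)
cv2.imwrite("pics/b1.png",cv2.resize(im[140:270,150:320],None,fx=4.5,fy=4.5,interpolation=2))
cv2.imwrite("pics/b2.png",cv2.resize(im[120:270,320:490],None,fx=4,fy=4,interpolation=2))
E
```

```text
top frame pin [0.4259 0.0786] 0.93
top frame pin [0.2606 0.2868] 0.89
top frame cut 0.86 [265.  284.5  93.1  91.1  72.7]
top frame cut 0.77 [429.   70.8  94.3  91.7   8.7]
top tube pin [0.8248 0.2424] 0.93
top tube pin [0.6752 0.085 ] 0.52
top tube cut 0.86 [812.9 247.1  31.2 137.8  69.9]
top tube cut 0.72 [673.5  82.2  20.7  99.5  71. ]
top dish cut 0.58 [436.9 -68.6  47.3  46.9  88.6]
top wide_jar pin [ 0.5629 -0.0787] 0.85
top wide_jar pin [0.5326 0.2892] 0.62
top wide_jar cut 0.61 [561.8 -71.6  53.6  59.4  43.5]
top bottle pin [ 0.6843 -0.0842] 0.7
top bottle cut 0.74 [668.5 -76.8  34.1  43.3  43.9]
top small_jar cut 0.56 [542.2  82.8  34.7  32.8  43.8]
top tray pin [0.5322 0.2893] 0.71
top tray cut 0.75 [533.5 286.  232.5 155.3  17.2]
top round_mark pin [ 0.4412 -0.3137] 0.65
top round_mark cut 0.81 [ 443.5 -311.9   63.1   62.6   87.2]
top square_mark pin [ 0.5653 -0.326 ] 0.65
top square_mark cut 0.77 [ 564.1 -324.8   47.3   47.1   59.9]
side frame pin [0.4289 0.0738] 0.6
side frame pin [ 0.4496 -0.3359] 0.55
side frame cut 0.88 [260.2 294.4  91.3  85.7  72.3]
side frame cut 0.6 [426.4  73.   92.8  98.7  10.2]
side tube pin [0.6769 0.084 ] 0.83
side tube pin [ 0.4344 -0.0669] 0.62
side tube cut 0.72 [795.1 260.3  22.2 151.9  69.9]
side tube cut 0.67 [666.1  89.5  26.2 117.8  71.3]
side dish pin [ 0.435  -0.0739] 0.75
side dish cut 0.68 [429.5 -56.8  46.   67.   34. ]
side wide_jar pin [ 0.5579 -0.0665] 0.72
side wide_jar cut 0.81 [545.8 -47.7  53.2 109.9  38.8]
side small_jar pin [0.5438 0.0805] 0.89
side small_jar cut 0.63 [526.8 100.3  31.8  70.3  44.3]
side tray pin [0.5289 0.2893] 0.85
side tray cut 0.71 [527.2 290.4 236.5 158.1  17.4]
side round_mark pin [ 0.4355 -0.3076] 0.84
side round_mark pin [0.4144 0.0904] 0.65
side round_mark cut 0.83 [ 439.8 -310.6   64.4   66.4   30.6]
side square_mark pin [ 0.5631 -0.3138] 0.48
side square_mark cut 0.65 [ 560.9 -322.4   47.    48.5   47.4]
```

```bash
ls pics
```

```text
a_side.png
a_top.png
a_wrist.png
b1.png
b2.png
```

Both cameras agree to within about 5 mm, and the sizes match. The decoys are ruled out. Next I compute the first move, which is to hover over the board's near half and look with the wrist camera.

```bash
cat >> h.py <<'E'
def go(x,y,z,yaw,o=None,flip=None):
    """row shift (mm) & rotvec for TCP at x,y,z, fingers straight down, jaw axis at yaw deg (mod 180)"""
    o=o or r.get_obs(); R0=R.from_rotvec(o["orientation"]).as_matrix(); best=[]
    for k in (0,180):
        t=np.radians(yaw+k); X=np.array([0,0,-1.]);Y=np.array([np.cos(t),np.sin(t),0]);Zx=np.cross(X,Y)
        rv=R.from_matrix(R0.T@np.c_[X,Y,Zx]).as_rotvec(); best.append((np.linalg.norm(rv),rv))
    best.sort(key=lambda a:a[0])
    d=R0.T@(np.array([x,y,z])-o["tcp_pos"])*1000
    print("shift",np.round(d,1),"rot",np.round(best[0][1],4),"alt",np.round(best[1][1],3))
def st():
    o=r.get_obs(); Rm=R.from_rotvec(o["orientation"]).as_matrix()
    print("t",o["clock"],"tcp",o["tcp_pos"],"jawyaw",np.degrees(np.arctan2(Rm[1,1],Rm[0,1])).round(2),"x",Rm[:,0],"z",Rm[:,2],"q",o["joints"],"w",o["grip_width"],"F",o["contact_force"])
    return o
E
python3 - <<'E'
from h import *
st(); go(.45,0.05,.30,9.5); go(.467,.079,.12,9.5)
E
```

```text
t 3.0 tcp [ 0.2458 -0.6287  0.2313] jawyaw -68.64 x [ 0. -0. -1.] z [-0.9313 -0.3642 -0.    ] q [ 1.0899  0.477   0.0224  1.5554 -0.0115  1.1093 -0.0831] w 0.08551435368915705 F [-0.7827  0.0586 -0.0174]
shift [ -68.7 -557.7 -437.3] rot [-1.3639  0.     -0.0001] alt [ 1.778 -0.    -0.   ]
shift [ 111.3 -578.5 -463.7] rot [-1.3639  0.     -0.0001] alt [ 1.778 -0.    -0.   ]
```

View pics/b2.png

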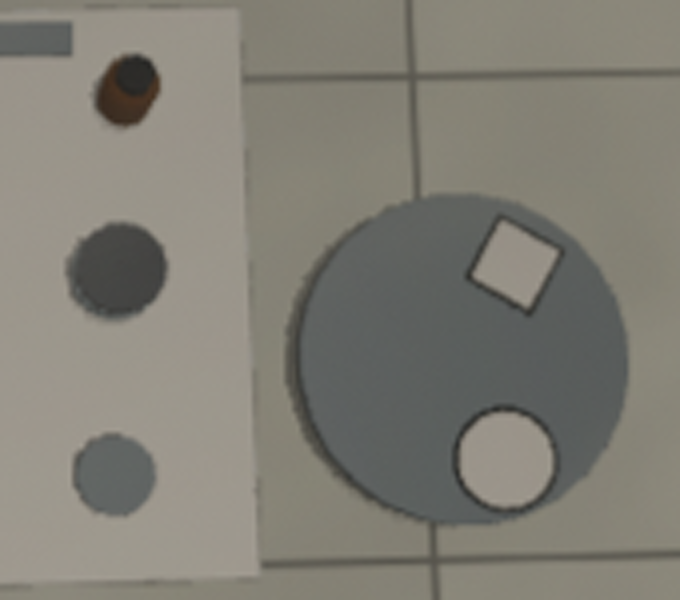

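Emit:
{"api": "apply_moves", "payload": {"commands": [[50, 0, -565, -465, -1.364, 0, 0], [50, 0, -565, -465, -1.364, 0, 0], [50, 0, -565, -465, -1.364, 0, 0], [50, 0, -565, -465, -1.364, 0, 0], [50, 0, -565, -465, -1.364, 0, 0], [50, 0, -565, -465, -1.364, 0, 0], [50, 0, -565, -465, -1.364, 0, 0], [50, 0, -565, -465, -1.364, 0, 0], [50, 0, -565, -465, -1.364, 0, 0], [50, 0, -565, -465, -1.364, 0, 0], [50, 0, -565, -465, -1.364, 0, 0], [50, 0, -565, -465, -1.364, 0, 0], [50, 0, -565, -465, -1.364, 0, 0], [50, 0, -565, -465, -1.364, 0, 0], [50, 0, -565, -465, -1.364, 0, 0], [50, 0, -565, -465, -1.364, 0, 0], [50, 0, -565, -465, -1.364, 0, 0], [50, 0, -565, -465, -1.364, 0, 0], [50, 0, -565, -465, -1.364, 0, 0]], "force": 50}}

```text
clock: 4.9
tcp_pos: [0.473, 0.0653, 0.2312]
orientation: [1.087, 1.282, -1.088]
contact_force: [0.7, -0.3, -0.1]
grip_width: 0.05
```

Run:
```python
from h import *
st()
f,c,o=snap("wrist","c1")
for l in Z:
    for d in pinpoint(l,"wrist")[:2]:
        if d["confidence"]>.4: print(l,"pin",d["point"]*np.array([640,400]),onplane(c,d["point"]*np.array([640,400]),ZO[l])[0][:2],round(d["confidence"],2))
    for d in cut_out(l,"wrist")[:1]:
            if d["confidence"]<.4: continue
            m=d["pixels"].astype(np.uint8); cs=max(cv2.findContours(m,0,2)[0],key=cv2.contourArea)
            w=onplane(c,cs[:,0,:],Z[l])[:,:2]
            (cx,cy),(a,b),t=cv2.minAreaRect((w*1000).astype(np.float32))
            print(l,"cut",round(d["confidence"],2),np.round([cx,cy,a,b,t],1))
```

```text
t 4.9 tcp [0.473  0.0653 0.2312] jawyaw 9.37 x [-0.0002 -0.0008 -1.    ] z [ 0.1628 -0.9867  0.0008] q [ 0.3303  0.2132 -0.6735  1.9768  0.158   1.0032 -0.254 ] w 0.049964106610964745 F [ 0.6811 -0.3041 -0.1218]
frame cut 0.76 [428.9  71.7  89.3  90.4   9.4]
tube pin [490.816 186.88 ] [0.6775 0.0833] 0.63
tube cut 0.84 [673.8  85.2  18.2 106.9  73.1]
dish pin [279.424 272.   ] [ 0.4387 -0.0723] 0.59
dish cut 0.97 [446.7 -63.7  32.6  57.1   2. ]
wide_jar pin [372.992 287.6  ] [ 0.5647 -0.0749] 0.71
wide_jar cut 0.68 [548.4 -66.3  29.3  80.1  25.2]
small_jar pin [384.832 168.6  ] [0.5457 0.0842] 0.86
small_jar cut 0.82 [540.6  87.2  34.   42.1  55.7]
tray cut 0.89 [549.  230.9 237.4  64.2   9.4]
```

View pics/c1.png

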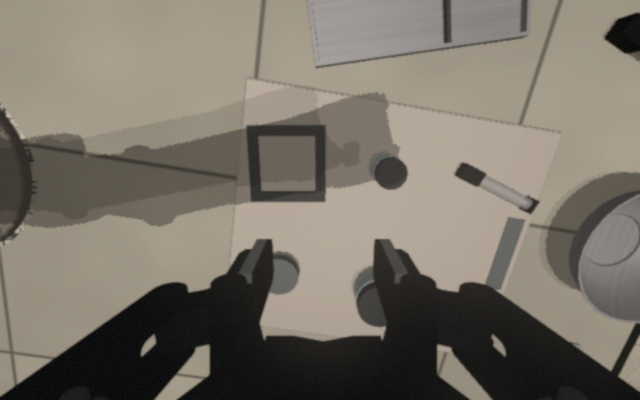

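The wrist view shows the steel frame at (287,163), edges aligned with the image, so yaw is about 9.4°. Its centre agrees with the top camera. Next I grasp the far bar.

Run:
```python
from h import *
go(.4674,.0781,.0145,9.4)
```

```text
shift [216.8  -3.8 -12. ] rot [ 0.002 -0.    -0.   ] alt [-3.14  0.   -0.  ]
```

Emit:
{"api": "apply_moves", "payload": {"commands": [[36, 50, -4, -12, 0, 0, 0], [36, 100, -4, -12, 0, 0, 0], [36, 150, -4, -12, 0, 0, 0], [36, 190, -4, -12, 0, 0, 0], [36, 207, -4, -12, 0, 0, 0], [36, 217, -4, -12, 0, 0, 0], [36, 217, -4, -12, 0, 0, 0], [36, 217, -4, -12, 0, 0, 0]]}}

```text
clock: 6.65
tcp_pos: [0.4681, 0.0783, 0.0152]
orientation: [1.087, 1.282, -1.085]
contact_force: [-0.2, 0.1, -0.3]
grip_width: 0.036
```

Run:
```python
from h import *
st()
f,c,o=snap("wrist","c2")
```

```text
t 6.65 tcp [0.4681 0.0783 0.0152] jawyaw 9.5 x [ 0.0015  0.0003 -1.    ] z [ 0.1651 -0.9863 -0.    ] q [ 0.1217  0.5443 -0.5092  2.1518  0.4973  0.5582 -0.5891] w 0.03598584955526254 F [-0.1522  0.1243 -0.3105]
```

View pics/c2.png

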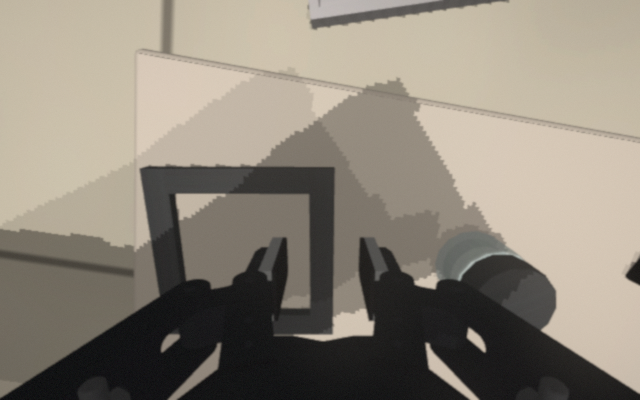

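The bar at columns 309-333 lies between the fingers. I close on it and lift.

Emit:
{"api": "apply_moves", "payload": {"commands": [[5, 1.5, 0, 0, 0, 0, 0], [5, 1.5, 0, 0, 0, 0, 0], [5, 1.5, 0, 0, 0, 0, 0], [5, 1.5, 0, 0, 0, 0, 0], [5, 1.5, 0, 0, 0, 0, 0], [5, 1.5, 0, 0, 0, 0, 0], [5, -10, 0, 0, 0, 0, 0], [5, -40, 0, 0, 0, 0, 0], [5, -80, 0, 0, 0, 0, 0], [5, -80, 0, 0, 0, 0, 0]], "force": 60}}

```text
clock: 7.7
tcp_pos: [0.4704, 0.0791, 0.0992]
orientation: [1.091, 1.277, -1.08]
contact_force: [1.0, 0.2, -1.0]
grip_width: 0.0093
```

Run:
```python
from h import *
st()
f,c,o=snap("wrist","c3")
t=np.radians(17.2); C=np.array([.531,.287]); u=np.array([np.cos(t),np.sin(t)])
b=C-.0415*u; print(b, b+.039*u); g=b+.039*u
go(*g,.12,17.2)
```

```text
t 7.7 tcp [0.4704 0.0791 0.0992] jawyaw 9.5 x [ 0.0084  0.0013 -1.    ] z [ 0.1651 -0.9863  0.0001] q [ 0.2226  0.4037 -0.6209  2.1075  0.3554  0.7229 -0.4628] w 0.00931221800927237 F [ 1.0169  0.1849 -1.0278]
[0.4914 0.2747] [0.5286 0.2863]
shift [ -22.4   93.  -195.2] rot [-0.1347  0.0008 -0.0058] alt [ 3.007 -0.009 -0.001]
```

View pics/c3.png

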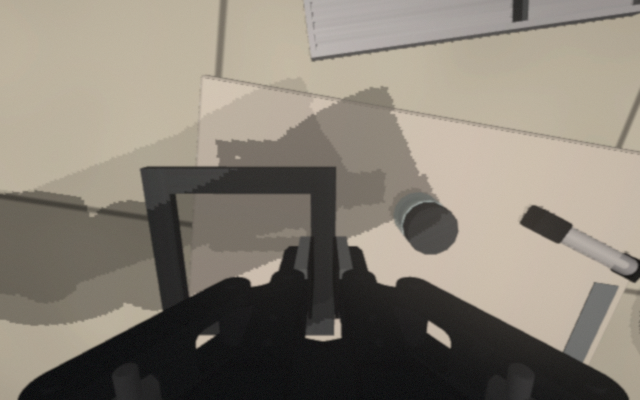

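Emit:
{"api": "apply_moves", "payload": {"commands": [[5, -25, 94, -195, -0.135, 0, 0], [5, -25, 94, -195, -0.135, 0, 0], [5, -25, 94, -195, -0.135, 0, 0], [5, -25, 94, -195, -0.135, 0, 0], [5, -25, 94, -195, -0.135, 0, 0], [5, -25, 94, -195, -0.135, 0, 0], [5, -25, 94, -195, -0.135, 0, 0], [5, -25, 94, -195, -0.135, 0, 0], [5, -25, 94, -195, -0.135, 0, 0]]}}

```text
clock: 8.65
tcp_pos: [0.5276, 0.2838, 0.1188]
orientation: [0.985, 1.335, -0.988]
contact_force: [-0.7, -0.3, -0.4]
grip_width: 0.0093
```

Run:
```python
from h import *
st()
f,c,o=snap("wrist","c4")
go(.5295,.2868,.006,17.2)
# predicted tray rim corners
t=np.radians(17.2); u=np.array([np.cos(t),np.sin(t)]);v=np.array([-u[1],u[0]])
P=np.array([[*(np.array([.532,.2875])+a*u+b*v),.014] for a,b in [(-.115,-.075),(-.115,.075),(.115,.075),(.115,-.075),(.03,.075),(.03,-.075)]])
im=f["pixels"][:,:,::-1].copy()
for p in proj(c,P): cv2.circle(im,tuple(int(round(q)) for q in p),3,(0,0,255),1)
cv2.imwrite("pics/c4.png",im)
```

```text
t 8.65 tcp [0.5276 0.2838 0.1188] jawyaw 17.13 x [-0.0007 -0.0016 -1.    ] z [ 0.2946 -0.9556  0.0014] q [-0.1208  0.5627 -0.6403  1.8053  0.4157  0.9131 -0.6482] w 0.009338104311791722 F [-0.7456 -0.3345 -0.3537]
shift [113.    2.6  -2.1] rot [-0.001   0.0011  0.0008] alt [ 3.141  0.001 -0.002]
```

View pics/c4.png

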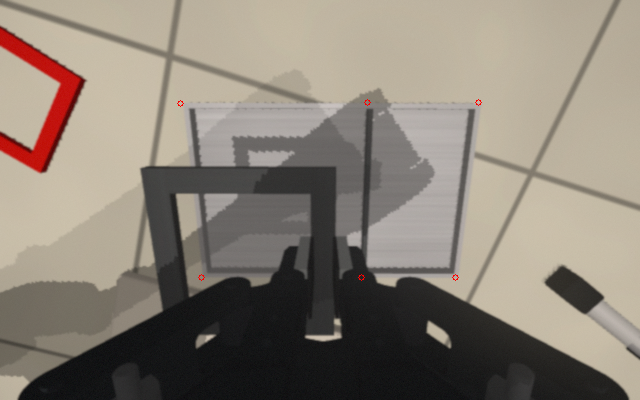

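The projected tray corners match the picture to within about 4 px, so the tray position is confirmed. I lower the frame.

Emit:
{"api": "apply_moves", "payload": {"commands": [[5, 40, 3, -2, 0, 0, 0], [5, 80, 3, -2, 0, 0, 0], [5, 100, 3, -2, 0, 0, 0], [5, 109, 3, -2, 0, 0, 0], [5, 113.5, 3, -2, 0, 0, 0], [5, 113.5, 3, -2, 0, 0, 0], [5, 113.5, 3, -2, 0, 0, 0]]}}

```text
clock: 9.4
tcp_pos: [0.5309, 0.2892, 0.0071]
orientation: [0.986, 1.336, -0.983]
contact_force: [-0.3, 0.3, -0.8]
grip_width: 0.0093
```

Run:
```python
from h import *
st()
```

```text
t 9.4 tcp [0.5309 0.2892 0.0071] jawyaw 17.23 x [ 0.0019  0.0011 -1.    ] z [ 0.2962 -0.9551 -0.0005] q [-0.1953  0.7154 -0.5508  1.8463  0.5403  0.7311 -0.7478] w 0.00927458490917518 F [-0.3152  0.253  -0.7653]
```

Emit:
{"api": "apply_moves", "payload": {"commands": [[5, 2, -1, 1.5, 0, 0, 0], [5, 2.5, -1, 1.5, 0, 0, 0], [21, 2.5, -1, 1.5, 0, 0, 0], [21, 2.5, -1, 1.5, 0, 0, 0], [21, 2.5, -1, 1.5, 0, 0, 0], [21, -10, -1, 1.5, 0, 0, 0], [21, -50, -1, 1.5, 0, 0, 0], [21, -100, -1, 1.5, 0, 0, 0], [70, -150, -1, 1.5, 0, 0, 0], [70, -170, -1, 1.5, 0, 0, 0], [70, -170, -1, 1.5, 0, 0, 0]]}}

```text
clock: 10.5
tcp_pos: [0.5313, 0.2886, 0.1808]
orientation: [0.99, 1.333, -0.978]
contact_force: [-0.5, 0.8, -0.3]
grip_width: 0.0638
```

Run:
```python
from h import *
st()
f,c,o=snap("wrist","c5")
for l in ["frame","tray"]:
    for d in cut_out(l,"wrist")[:2]:
            if d["confidence"]<.4: continue
            m=d["pixels"].astype(np.uint8); cs=max(cv2.findContours(m,0,2)[0],key=cv2.contourArea)
            w=onplane(c,cs[:,0,:],.009 if l=="frame" else .014)[:,:2]
            (cx,cy),(a,b),t=cv2.minAreaRect((w*1000).astype(np.float32))
            print(l,"cut",round(d["confidence"],2),np.round([cx,cy,a,b,t],1))
go(.437,-.071,.08,-9); go(.437,-.071,.15,-9)
```

```text
t 10.5 tcp [0.5313 0.2886 0.1808] jawyaw 17.25 x [ 0.0068  0.0036 -1.    ] z [ 0.2965 -0.955  -0.0014] q [-0.0929  0.4964 -0.6798  1.7502  0.3621  1.0154 -0.6046] w 0.06383593970123749 F [-0.5217  0.7528 -0.284 ]
frame cut 0.75 [493.4 275.4  91.3  91.2  17.1]
frame cut 0.65 [266.4 289.3  92.2  92.7  73.2]
tray cut 0.59 [534.2 288.3 231.4 149.   17.1]
shift [  95.6 -193.6  314. ] rot [0.4579 0.0009 0.001 ] alt [-2.684 -0.001  0.001]
shift [  25.6 -193.7  314. ] rot [0.4579 0.0009 0.001 ] alt [-2.684 -0.001  0.001]
```

View pics/c5.png

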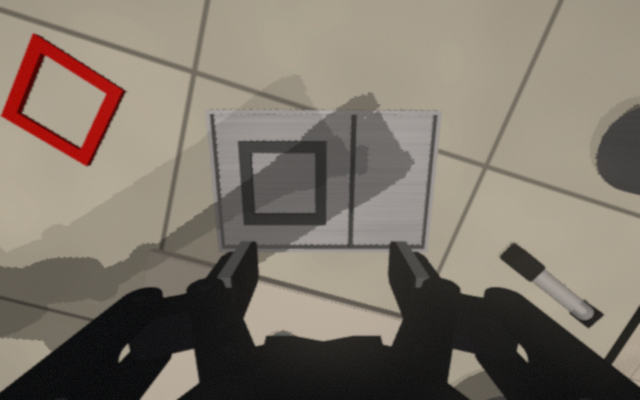

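The frame sits at (.493,.275), yaw 17.1°, against a bay centre of (.494,.276). Dish next.

Emit:
{"api": "apply_moves", "payload": {"commands": [[70, 25, -194, 314, 0.458, 0, 0], [70, 25, -194, 314, 0.458, 0, 0], [70, 25, -194, 314, 0.458, 0, 0], [70, 25, -194, 314, 0.458, 0, 0], [70, 25, -194, 314, 0.458, 0, 0], [70, 25, -194, 314, 0.458, 0, 0], [70, 25, -194, 314, 0.458, 0, 0], [70, 25, -194, 314, 0.458, 0, 0], [70, 25, -194, 314, 0.458, 0, 0], [70, 25, -194, 314, 0.458, 0, 0], [70, 25, -194, 314, 0.458, 0, 0]]}}

```text
clock: 11.75
tcp_pos: [0.4374, -0.069, 0.1504]
orientation: [1.323, 1.133, -1.323]
contact_force: [0.3, 0.2, -0.7]
grip_width: 0.0699
```

Run:
```python
from h import *
st()
f,c,o=snap("wrist","c6")
for l in ["dish","wide_jar","bottle","round_mark","square_mark"]:
  for d in pinpoint(l,"wrist")[:1]:
    print(l,d["point"]*np.array([640,400]),onplane(c,d["point"]*np.array([640,400]),ZO[l])[0][:2],round(d["confidence"],2))
go(.437,-.071,.019,-9)
```

```text
t 11.75 tcp [ 0.4374 -0.069   0.1504] jawyaw -8.88 x [-0.0007  0.0009 -1.    ] z [-0.1543 -0.988  -0.0008] q [ 0.482   0.2473 -0.5246  2.1397  0.1713  0.7948 -0.305 ] w 0.06992793514458652 F [ 0.2864  0.1672 -0.6776]
dish [320.512 191.8  ] [ 0.4357 -0.0701] 0.73
wide_jar [458.688 171.2  ] [ 0.5657 -0.0704] 0.58
bottle [584.   163.32] [ 0.6803 -0.0808] 0.59
shift [131.8  -0.3   1.3] rot [ 0.0013 -0.0001 -0.    ] alt [-3.14  0.   -0.  ]
```

View pics/c6.png

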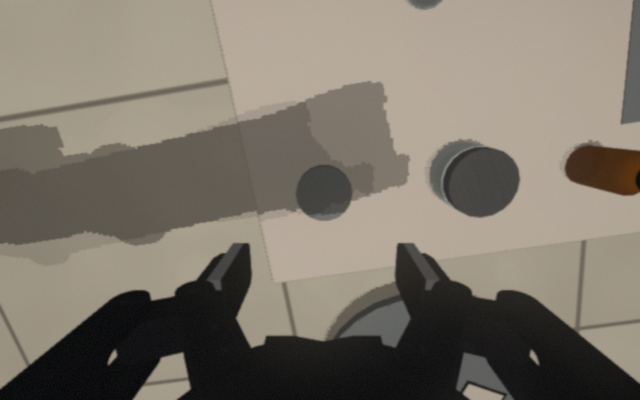

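Emit:
{"api": "apply_moves", "payload": {"commands": [[70, 50, 0, 1, 0, 0, 0], [70, 95, 0, 1, 0, 0, 0], [70, 120, 0, 1, 0, 0, 0], [70, 131, 0, 1, 0, 0, 0], [70, 131, 0, 1, 0, 0, 0], [40, 131, 0, 1, 0, 0, 0], [40, 131, 0, 1, 0, 0, 0], [40, 131, 0, 1, 0, 0, 0], [40, 131, 0, 1, 0, 0, 0], [40, 131, 0, 1, 0, 0, 0]], "force": 30}}

```text
clock: 13.05
tcp_pos: [0.4384, -0.0714, 0.0213]
orientation: [1.325, 1.128, -1.322]
contact_force: [-1.5, 0.7, 7.5]
grip_width: 0.0485
```

Run:
```python
from h import *
st()
```

```text
t 13.05 tcp [ 0.4384 -0.0714  0.0213] jawyaw -9.0 x [ 0.003  -0.0005 -1.    ] z [-0.1565 -0.9877  0.0001] q [ 0.3631  0.479  -0.4066  2.2246  0.3904  0.5011 -0.5049] w 0.04852456978517464 F [-1.5288  0.7127  7.5223]
```

Emit:
{"api": "apply_moves", "payload": {"commands": [[40, -15, 0, 0, 0, 0, 0], [40, -60, 0, 0, 0, 0, 0], [40, -100, 0, 0, 0, 0, 0], [40, -100, 0, 0, 0, 0, 0]]}}

```text
clock: 13.45
tcp_pos: [0.4409, -0.0717, 0.1251]
orientation: [1.328, 1.122, -1.317]
contact_force: [0.8, 0.7, -1.0]
grip_width: 0.0484
```

Run:
```python
from h import *
st()
go(.4934,.2754,.12,17)
```

```text
t 13.45 tcp [ 0.4409 -0.0717  0.1251] jawyaw -9.03 x [ 0.0102 -0.0021 -0.9999] z [-0.157  -0.9876  0.0005] q [ 0.4818  0.2919 -0.5275  2.1603  0.2228  0.7294 -0.3506] w 0.04841286931361759 F [ 0.7625  0.6933 -1.0419]
shift [   4.9   -2.7 -351.1] rot [-0.4543  0.0028 -0.0101] alt [ 2.687 -0.014 -0.004]
```

Emit:
{"api": "apply_moves", "payload": {"commands": [[40, 0, -2, -351, -0.454, 0, 0], [40, 0, -2, -351, -0.454, 0, 0], [40, 0, -2, -351, -0.454, 0, 0], [40, 0, -2, -351, -0.454, 0, 0], [40, 0, -2, -351, -0.454, 0, 0], [40, 0, -2, -351, -0.454, 0, 0], [40, 0, -2, -351, -0.454, 0, 0], [40, 0, -2, -351, -0.454, 0, 0], [40, 0, -2, -351, -0.454, 0, 0], [40, 0, -2, -351, -0.454, 0, 0], [40, 0, -2, -351, -0.454, 0, 0]]}}

```text
clock: 14.55
tcp_pos: [0.4903, 0.2733, 0.1196]
orientation: [0.988, 1.333, -0.991]
contact_force: [1.2, -1.4, -0.1]
grip_width: 0.0486
```

Run:
```python
from h import *
st()
f,c,o=snap("wrist","c7")
for d in cut_out("frame","wrist")[:2]:
            m=d["pixels"].astype(np.uint8); cs=max(cv2.findContours(m,0,2)[0],key=cv2.contourArea)
            w=onplane(c,cs[:,0,:],.009)[:,:2]
            (cx,cy),(a,b),t=cv2.minAreaRect((w*1000).astype(np.float32))
            print("cut",round(d["confidence"],2),np.round([cx,cy,a,b,t],1))
go(.4934,.2754,.013,17)
```

```text
t 14.55 tcp [0.4903 0.2733 0.1196] jawyaw 16.87 x [-0.     -0.0016 -1.    ] z [ 0.2902 -0.957   0.0015] q [-0.1138  0.5081 -0.6527  1.8947  0.3978  0.8718 -0.6726] w 0.0486464617696745 F [ 1.2291 -1.3807 -0.1415]
cut 0.77 [266.9 289.6  90.6  92.9  73. ]
cut 0.75 [493.2 278.5  91.1  83.4  16.9]
shift [106.8   3.3  -0.7] rot [-0.0021  0.0009  0.0001] alt [ 3.14   0.    -0.001]
```

View pics/c7.png

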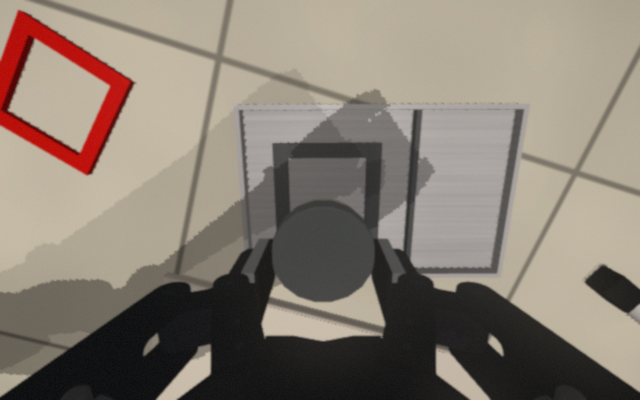

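The held dish images about 5 mm towards tool -z from the TCP, because it was gripped off its diameter. The window centre is at column 328. I compensate with +4 mm in z.

Emit:
{"api": "apply_moves", "payload": {"commands": [[40, 40, 3, 4, 0, 0, 0], [40, 75, 3, 4, 0, 0, 0], [40, 90, 3, 4, 0, 0, 0], [40, 90, 3, 4, 0, 0, 0], [40, 90, 3, 4, 0, 0, 0]]}}

```text
clock: 15.15
tcp_pos: [0.4945, 0.2731, 0.0307]
orientation: [0.989, 1.335, -0.987]
contact_force: [0.3, 0.5, 0.5]
grip_width: 0.0481
```

Run:
```python
from h import *
st()
f,c,o=snap("wrist","c8")
```

```text
t 15.15 tcp [0.4945 0.2731 0.0307] jawyaw 17.01 x [ 0.0007  0.0007 -1.    ] z [ 0.2926 -0.9562 -0.0005] q [-0.1748  0.6352 -0.5741  1.9345  0.5111  0.7188 -0.757 ] w 0.048116279155563484 F [0.2872 0.5378 0.5459]
```

View pics/c8.png

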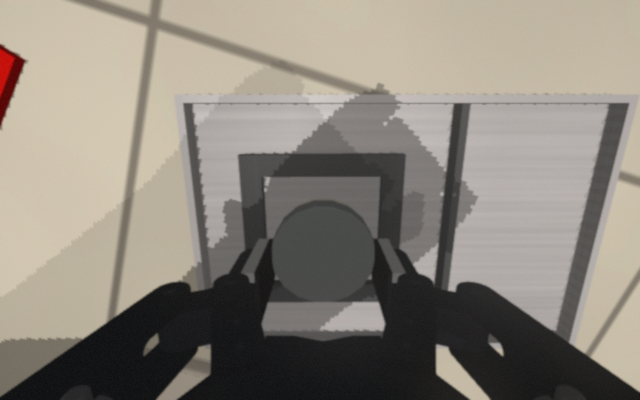

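Dish and window centres agree to about 1 mm: the window centre is at tool z ≈ -4 mm and the dish at ≈ -5 mm. I lower, release and lift.

Emit:
{"api": "apply_moves", "payload": {"commands": [[40, 10, 0, 0, 0, 0, 0], [40, 16, 0, 0, 0, 0, 0], [40, 18, 0, 0, 0, 0, 0], [40, 18, 0, 0, 0, 0, 0], [62, 18, 0, 0, 0, 0, 0], [62, 18, 0, 0, 0, 0, 0], [62, 18, 0, 0, 0, 0, 0], [62, -10, 0, 0, 0, 0, 0], [62, -60, 0, 0, 0, 0, 0], [62, -110, 0, 0, 0, 0, 0], [40, -140, 0, 0, 0, 0, 0], [40, -140, 0, 0, 0, 0, 0], [40, -140, 0, 0, 0, 0, 0]]}}

```text
clock: 16.5
tcp_pos: [0.4943, 0.2725, 0.1701]
orientation: [0.988, 1.334, -0.987]
contact_force: [-0.4, 0.3, -1.2]
grip_width: 0.0402
```

Run:
```python
from h import *
st()
f,c,o=snap("wrist","c9")
for l,z in [("frame",.009),("dish",.023)]:
  for d in cut_out(l,"wrist")[:2]:
            m=d["pixels"].astype(np.uint8); cs=max(cv2.findContours(m,0,2)[0],key=cv2.contourArea)
            w=onplane(c,cs[:,0,:],z)[:,:2]
            (cx,cy),(a,b),t=cv2.minAreaRect((w*1000).astype(np.float32))
            print(l,"cut",round(d["confidence"],2),np.round([cx,cy,a,b,t],1))
go(.675,.085,.17,71.5)
```

```text
t 16.5 tcp [0.4943 0.2725 0.1701] jawyaw 17.0 x [ 0.0012  0.0001 -1.    ] z [ 0.2923 -0.9563  0.0003] q [-0.0757  0.4501 -0.69    1.8486  0.3447  0.964  -0.6199] w 0.04020673915134817 F [-0.4125  0.2584 -1.1934]
frame cut 0.82 [494.2 274.5  91.3  91.1  17. ]
frame cut 0.63 [266.  289.3  92.   92.9  73.3]
dish cut 0.81 [493.3 276.5  46.8  49.5  17. ]
dish cut 0.52 [532.4 289.5 225.3 145.3  17.3]
shift [ -2.1 119.1 231.9] rot [-0.951  -0.0008  0.003 ] alt [2.191 0.004 0.001]
```

View pics/c9.png

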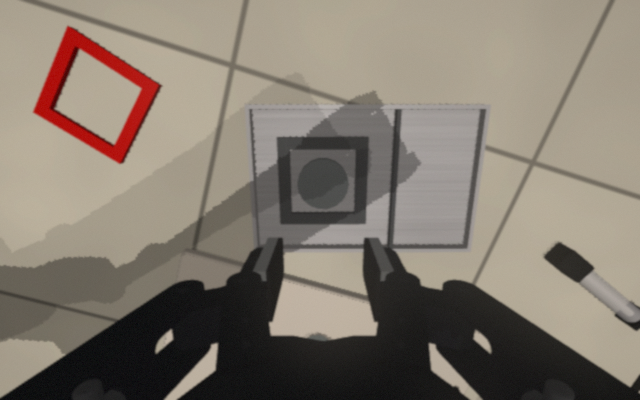

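The dish lies flat in the window, 2 mm off the frame's centre. Tube next.

Emit:
{"api": "apply_moves", "payload": {"commands": [[40, -2, 119, 232, -0.951, 0, 0], [40, -2, 119, 232, -0.951, 0, 0], [40, -2, 119, 232, -0.951, 0, 0], [40, -2, 119, 232, -0.951, 0, 0], [40, -2, 119, 232, -0.951, 0, 0], [40, -2, 119, 232, -0.951, 0, 0], [40, -2, 119, 232, -0.951, 0, 0], [40, -2, 119, 232, -0.951, 0, 0], [40, -2, 119, 232, -0.951, 0, 0], [40, -2, 119, 232, -0.951, 0, 0], [40, -2, 119, 232, -0.951, 0, 0]]}}

```text
clock: 17.75
tcp_pos: [0.6754, 0.0863, 0.1718]
orientation: [0.253, 1.556, -0.253]
contact_force: [0.2, -0.5, 0.4]
grip_width: 0.0401
```

Run:
```python
from h import *
st()
f,c,o=snap("wrist","c10")
for d in pinpoint("tube","wrist")[:2]:
    print(d["point"]*np.array([640,400]),onplane(c,d["point"]*np.array([640,400]),ZO["tube"])[0][:2],round(d["confidence"],2))
for l,z in [("tube",.027)]:
  for d in cut_out(l,"wrist")[:2]:
            m=d["pixels"].astype(np.uint8); cs=max(cv2.findContours(m,0,2)[0],key=cv2.contourArea)
            w=onplane(c,cs[:,0,:],z)[:,:2]
            (cx,cy),(a,b),t=cv2.minAreaRect((w*1000).astype(np.float32))
            print(l,"cut",round(d["confidence"],2),np.round([cx,cy,a,b,t],1))
go(.675,.085,.015,71.5)
```

```text
t 17.75 tcp [0.6754 0.0863 0.1718] jawyaw 71.53 x [-0.0001 -0.0003 -1.    ] z [ 0.9485 -0.3167  0.    ] q [ 0.3134  0.6757 -0.8116  1.5529  0.5227  1.1415  0.6382] w 0.040058611383472685 F [ 0.1534 -0.531   0.3765]
[501.888 257.   ] [0.8132 0.245 ] 0.79
[320.512 186.6  ] [0.6772 0.0837] 0.57
tube cut 0.94 [678.1  84.1  18.1 100.6  72.7]
tube cut 0.7 [804.5 247.3  36.1 118.5  69.5]
shift [157.   -1.1  -0.4] rot [0.0003 0.0003 0.0002] alt [-3.141 -0.     0.   ]
```

View pics/c10.png

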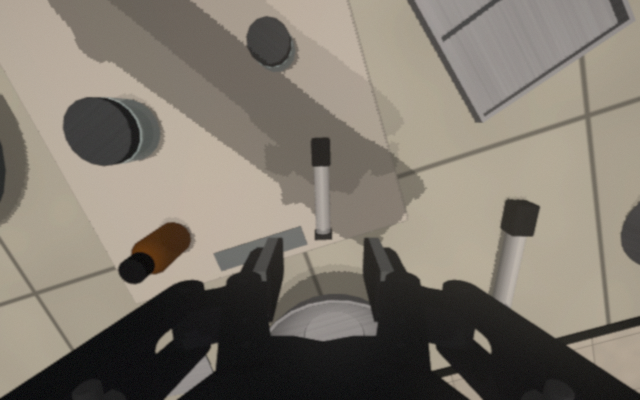

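The small tube runs from (321,137) to (323,240), centred between the fingers, and the big decoy is at (510,250). I descend and grasp.

Emit:
{"api": "apply_moves", "payload": {"commands": [[40, 50, -2, 2, -0.015, 0, 0], [40, 100, -2, 2, -0.015, 0, 0], [40, 135, -2, 2, -0.015, 0, 0], [40, 150, -2, 2, -0.015, 0, 0], [40, 156, -2, 2, -0.015, 0, 0], [40, 156, -2, 2, -0.015, 0, 0], [8, 156, -2, 2, -0.015, 0, 0], [8, 156, -2, 2, -0.015, 0, 0], [8, 156, -2, 2, -0.015, 0, 0], [8, 156, -2, 2, -0.015, 0, 0], [8, 156, -2, 2, -0.015, 0, 0], [8, 140, -2, 2, -0.015, 0, 0], [8, 100, -2, 2, -0.015, 0, 0], [8, 60, -2, 2, -0.015, 0, 0], [8, 60, -2, 2, -0.015, 0, 0]], "force": 30}}

```text
clock: 19.4
tcp_pos: [0.6807, 0.0849, 0.1196]
orientation: [0.245, 1.547, -0.238]
contact_force: [1.2, -0.1, 0.7]
grip_width: 0.0139
```

Run:
```python
from h import *
st()
f,c,o=snap("wrist","c11")
t=np.radians(17.1); C=np.array([.5335,.288])+.0715*np.array([np.cos(t),np.sin(t)]); print(C)
go(*C,.12,17.1)
```

```text
t 19.4 tcp [0.6807 0.0849 0.1196] jawyaw 72.36 x [ 0.0106  0.0025 -0.9999] z [ 0.9529 -0.3031  0.0093] q [ 0.3012  0.731  -0.7855  1.5879  0.5751  1.0547  0.6203] w 0.013861733955228973 F [ 1.1556 -0.1073  0.6716]
[0.6018 0.309 ]
shift [  -3.7  191.  -141.9] rot [ 0.9644  0.0041 -0.0059] alt [-2.177  0.007  0.005]
```

View pics/c11.png

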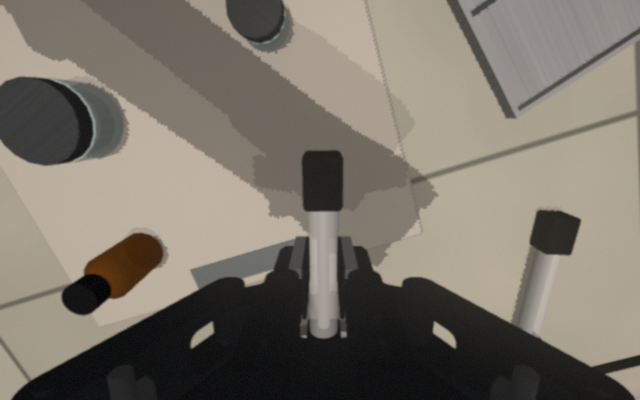

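Emit:
{"api": "apply_moves", "payload": {"commands": [[8, 0, 188, -140, 0.964, 0, 0], [8, 0, 188, -140, 0.964, 0, 0], [8, 0, 188, -140, 0.964, 0, 0], [8, 0, 188, -140, 0.964, 0, 0], [8, 0, 188, -140, 0.964, 0, 0], [8, 0, 188, -140, 0.964, 0, 0], [8, 0, 188, -140, 0.964, 0, 0], [8, 0, 188, -140, 0.964, 0, 0], [8, 0, 188, -140, 0.964, 0, 0], [8, 0, 188, -140, 0.964, 0, 0]]}}

```text
clock: 20.45
tcp_pos: [0.6006, 0.3041, 0.1115]
orientation: [0.985, 1.336, -0.986]
contact_force: [-0.2, 0.3, 0.6]
grip_width: 0.0133
```

Run:
```python
from h import *
st()
f,c,o=snap("wrist","c12")
go(.6025,.306,.007,17.1)
```

```text
t 20.45 tcp [0.6006 0.3041 0.1115] jawyaw 17.17 x [-0.0005 -0.0003 -1.    ] z [ 0.2952 -0.9554  0.0002] q [-0.1636  0.6657 -0.5818  1.6262  0.4214  0.9785 -0.5867] w 0.01334997914767957 F [-0.1797  0.3483  0.5653]
shift [104.6   2.4  -1.2] rot [0.0009 0.     0.0005] alt [-3.141 -0.001  0.   ]
```

View pics/c12.png

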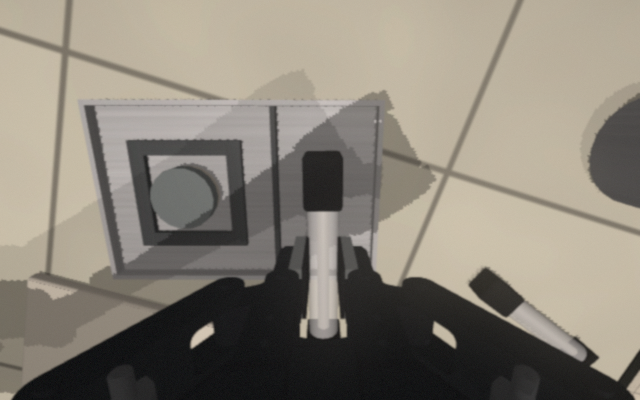

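Emit:
{"api": "apply_moves", "payload": {"commands": [[8, 45, 2, -1, 0, 0, 0], [8, 85, 2, -1, 0, 0, 0], [8, 98, 2, -1, 0, 0, 0], [8, 104, 2, -1, 0, 0, 0], [8, 105, 2, -1, 0, 0, 0], [8, 105, 2, -1, 0, 0, 0], [28, 105, 2, -1, 0, 0, 0], [28, 105, 2, -1, 0, 0, 0], [28, 105, 2, -1, 0, 0, 0], [28, 90, 2, -1, 0, 0, 0], [28, 45, 2, -1, 0, 0, 0], [28, 0, 2, -1, 0, 0, 0], [60, -50, 2, -1, 0, 0, 0], [60, -90, 2, -1, 0, 0, 0], [60, -90, 2, -1, 0, 0, 0]]}}

```text
clock: 22.0
tcp_pos: [0.6049, 0.3091, 0.2105]
orientation: [0.995, 1.331, -0.976]
contact_force: [-0.1, -0.1, 0.6]
grip_width: 0.0601
```

Run:
```python
from h import *
st()
f,c,o=snap("wrist","c13")
for l,z in [("frame",.009),("dish",.023),("tube",.018),("tray",.014)]:
  for d in cut_out(l,"wrist")[:2]:
            m=d["pixels"].astype(np.uint8); cs=max(cv2.findContours(m,0,2)[0],key=cv2.contourArea)
            w=onplane(c,cs[:,0,:],z)[:,:2]
            (cx,cy),(a,b),t=cv2.minAreaRect((w*1000).astype(np.float32))
            print(l,"cut",round(d["confidence"],2),np.round([cx,cy,a,b,t],1))
go(.563,-.071,.22,-9)
```

```text
t 22.0 tcp [0.6049 0.3091 0.2105] jawyaw 17.13 x [ 0.0107  0.0065 -0.9999] z [ 0.2946 -0.9556 -0.0031] q [-0.1408  0.5709 -0.6234  1.5415  0.3579  1.132  -0.5393] w 0.06008152417365349 F [-0.1062 -0.073   0.5556]
frame cut 0.6 [494.3 275.5  91.7  92.5  16.7]
frame cut 0.56 [277.7 286.5  93.1  72.9  74.4]
dish cut 0.77 [495.4 277.4  53.1  48.5  38.9]
dish cut 0.68 [497.7 279.9  87.7  87.6  16.9]
tube cut 0.84 [801.6 259.   24.6 111.8  70.7]
tube cut 0.62 [603.  307.2  19.6 101.2  16.5]
tray cut 0.75 [533.9 287.8 230.6 150.   16.9]
shift [ -19.  -147.7  348.5] rot [0.4562 0.0014 0.0024] alt [-2.685 -0.003  0.002]
```

View pics/c13.png

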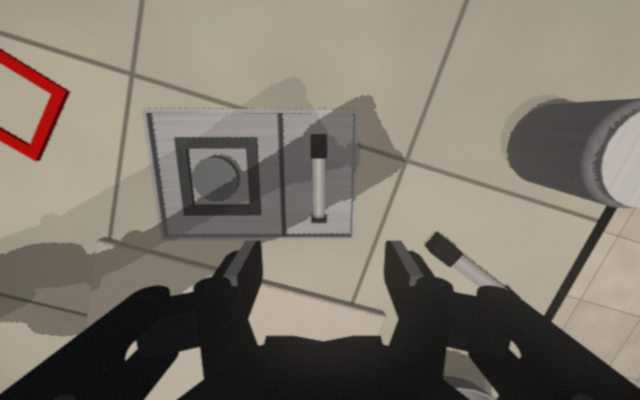

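The tube sits at (.603,.307) against a bay centre of (.602,.309), so the tray kit is done. Wide jar next.

Emit:
{"api": "apply_moves", "payload": {"commands": [[85, 35, -148, 348, 0.456, 0, 0], [85, 35, -148, 348, 0.456, 0, 0], [85, 35, -148, 348, 0.456, 0, 0], [85, 35, -148, 348, 0.456, 0, 0], [85, 35, -148, 348, 0.456, 0, 0], [85, 35, -148, 348, 0.456, 0, 0], [85, 35, -148, 348, 0.456, 0, 0], [85, 35, -148, 348, 0.456, 0, 0], [85, 35, -148, 348, 0.456, 0, 0], [85, 35, -148, 348, 0.456, 0, 0], [85, 35, -148, 348, 0.456, 0, 0], [85, 35, -148, 348, 0.456, 0, 0]]}}

```text
clock: 23.45
tcp_pos: [0.5633, -0.068, 0.1666]
orientation: [1.322, 1.133, -1.322]
contact_force: [-0.9, -0.2, 1.9]
grip_width: 0.0849
```

```bash
cat >> h.py <<'E'
def lid(c,img,z,r0,guess,thr=75):
    "centre of dark lid, darkest blob near guess(xy) on plane z"
    g=cv2.cvtColor(img,cv2.COLOR_RGB2GRAY); m=(g<thr).astype(np.uint8)
    n,lab,stt,cen=cv2.connectedComponentsWithStats(m)
    p=proj(c,[[*guess,z]])[0]; l=lab[int(p[1]),int(p[0])]
    if l==0: print("no blob");return
    cs=max(cv2.findContours((lab==l).astype(np.uint8),0,2)[0],key=cv2.contourArea)
    w=onplane(c,cs[:,0,:],z)[:,:2]; print("lid",cv2.minEnclosingCircle((w*1000).astype(np.float32)),cv2.minAreaRect((w*1000).astype(np.float32)))
E
python3 - <<'E'
from h import *
st()
f,c,o=snap("wrist","d1")
lid(c,f["pixels"],.058,29,(.563,-.071))
for l in ["wide_jar","bottle","round_mark","square_mark"]:
  for d in pinpoint(l,"wrist")[:2]:
    print(l,d["point"]*np.array([640,400]),onplane(c,d["point"]*np.array([640,400]),ZO[l])[0][:2],round(d["confidence"],2))
go(.563,-.071,.026,-9)
E
```

```text
t 23.45 tcp [ 0.5633 -0.068   0.1666] jawyaw -8.83 x [-0.0003  0.0008 -1.    ] z [-0.1536 -0.9881 -0.0008] q [ 0.3891  0.4155 -0.4793  1.8539  0.2336  0.928  -0.3507] w 0.08486082215494803 F [-0.8565 -0.1624  1.8799]
lid ((565.8775024414062, -70.50662994384766), 27.84894371032715) ((565.248779296875, -70.36505126953125), (54.87690734863281, 54.02861022949219), 81.18463897705078)
wide_jar [322.176 191.68 ] [ 0.5626 -0.0731] 0.85
bottle [441.792 180.32 ] [ 0.6816 -0.0799] 0.86
shift [140.8  -0.1   1.7] rot [ 0.0011 -0.0001 -0.    ] alt [-3.141  0.    -0.   ]
```

View pics/d1.png

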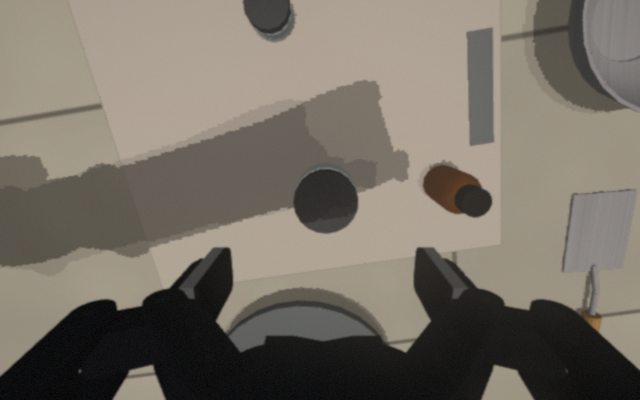

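The lid centre is at (.565,-.071), pixel (326,200). I descend and grasp.

Emit:
{"api": "apply_moves", "payload": {"commands": [[85, 45, 1.5, 2, 0, 0, 0], [85, 90, 1.5, 2, 0, 0, 0], [85, 125, 1.5, 2, 0, 0, 0], [85, 139, 1.5, 2, 0, 0, 0], [85, 139, 1.5, 2, 0, 0, 0], [66, 139, 1.5, 2, 0, 0, 0], [66, 139, 1.5, 2, 0, 0, 0], [50, 139, 1.5, 2, 0, 0, 0], [50, 139, 1.5, 2, 0, 0, 0], [50, 139, 1.5, 2, 0, 0, 0], [50, 139, 1.5, 2, 0, 0, 0]], "force": 40}}

```text
clock: 24.8
tcp_pos: [0.5659, -0.0723, 0.0301]
orientation: [1.325, 1.128, -1.322]
contact_force: [-1.6, 0.4, 7.8]
grip_width: 0.0561
```

Run:
```python
from h import *
st()
```

```text
t 24.8 tcp [ 0.5659 -0.0723  0.0301] jawyaw -9.01 x [ 0.0033 -0.0007 -1.    ] z [-0.1567 -0.9876  0.0001] q [ 0.3254  0.6043 -0.3997  1.9323  0.3642  0.6721 -0.4556] w 0.05606955139011509 F [-1.5954  0.3768  7.7696]
```

Emit:
{"api": "apply_moves", "payload": {"commands": [[50, -8, 0, 0, 0, 0, 0], [50, -30, 0, 0, 0, 0, 0], [50, -65, 0, 0, 0, 0, 0], [50, -100, 0, 0, 0, 0, 0], [50, -110, 0, 0, 0, 0, 0], [50, -110, 0, 0, 0, 0, 0]]}}

```text
clock: 25.4
tcp_pos: [0.5657, -0.0723, 0.1401]
orientation: [1.326, 1.127, -1.321]
contact_force: [0.3, -0.4, -1.2]
grip_width: 0.0562
```

Run:
```python
from h import *
st()
f,c,o=snap("wrist","d2")
lid(c,f["pixels"],o["tcp_pos"][2]+.028,29,(o["tcp_pos"][0],o["tcp_pos"][1]))
go(.442,-.3115,.16,19);go(.442,-.3115,.16,-20)
```

```text
t 25.4 tcp [ 0.5657 -0.0723  0.1401] jawyaw -9.01 x [ 0.0043 -0.0008 -1.    ] z [-0.1567 -0.9877  0.0001] q [ 0.3859  0.4505 -0.4702  1.8724  0.2613  0.8747 -0.3694] w 0.0562237669703872 F [ 0.2583 -0.3708 -1.1804]
lid ((556.0023193359375, -133.52728271484375), 151.69732666015625) ((563.5213623046875, -87.59999084472656), (93.07746124267578, 303.3944396972656), 80.70233154296875)
shift [-21.7 -83.4 255.4] rot [-0.4889  0.0006 -0.0012] alt [ 2.653 -0.002 -0.001]
shift [-21.7 -83.4 255.4] rot [ 0.1918  0.0002 -0.0013] alt [-2.95   0.002  0.   ]
```

View pics/d2.png

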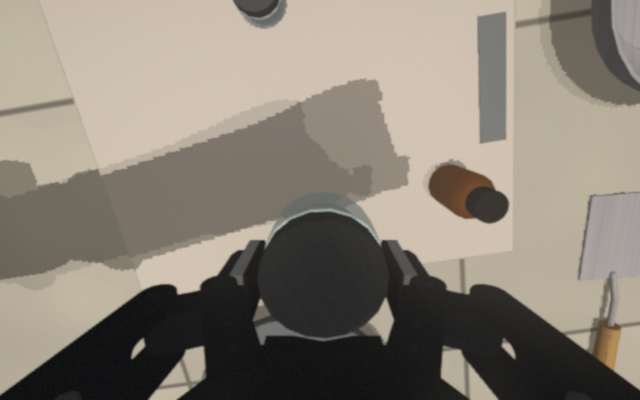

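The jar is held upright. Its lid centre (323,273) suggests it sits about 3 mm towards tool -z. I move to a point just short of the round mark so the wrist camera can measure the marks.

Run:
```python
from h import *
go(.415,-.23,.16,19)
```

```text
shift [ -21.8 -122.9  179.1] rot [-0.4889  0.0006 -0.0012] alt [ 2.653 -0.002 -0.001]
```

Emit:
{"api": "apply_moves", "payload": {"commands": [[50, -22, -30, 40, -0.1, 0, 0], [50, -22, -60, 80, -0.2, 0, 0], [50, -22, -85, 120, -0.32, 0, 0], [50, -22, -110, 155, -0.42, 0, 0], [50, -22, -120, 174, -0.47, 0, 0], [50, -22, -123, 179, -0.489, 0, 0], [50, -22, -123, 179, -0.489, 0, 0], [50, -22, -123, 179, -0.489, 0, 0]]}}

```text
clock: 26.25
tcp_pos: [0.4145, -0.229, 0.1588]
orientation: [0.962, 1.35, -0.961]
contact_force: [0.0, -0.1, -1.5]
grip_width: 0.0558
```

Run:
```python
from h import *
st()
f,c,o=snap("wrist","d3")
for l in ["round_mark","square_mark"]:
  for d in pinpoint(l,"wrist")[:1]:
    print(l,d["point"]*np.array([640,400]),onplane(c,d["point"]*np.array([640,400]),.032)[0][:2],round(d["confidence"],2))
  for d in cut_out(l,"wrist")[:2]:
            m=d["pixels"].astype(np.uint8); cs=max(cv2.findContours(m,0,2)[0],key=cv2.contourArea)
            w=onplane(c,cs[:,0,:],.032)[:,:2]
            (cx,cy),(a,b),t=cv2.minAreaRect((w*1000).astype(np.float32))
            print(l,"cut",round(d["confidence"],2),np.round([cx,cy,a,b,t],1))
go(.442,-.3115,.055,19)
```

```text
t 26.25 tcp [ 0.4145 -0.229   0.1588] jawyaw 19.01 x [-0.0014  0.0013 -1.    ] z [ 0.3257 -0.9455 -0.0017] q [ 0.8529  0.2897 -0.5545  2.0647  0.2022  0.8406  0.5128] w 0.055799218257877654 F [ 0.0381 -0.0816 -1.5023]
shift [104.6  -1.9  86.7] rot [ 0.0017 -0.0003 -0.0001] alt [-3.14  0.   -0.  ]
```

View pics/d3.png

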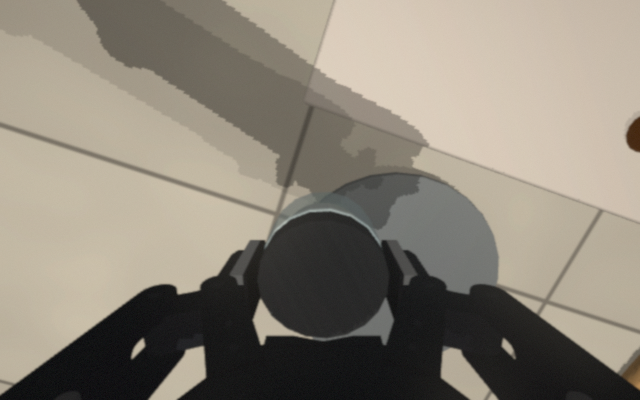

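The marks are hidden by the hand here, so I use the fixed-camera fix (.442,-.3115), including the 3 mm grip offset. I'll check it with the fixed cameras while hovering low.

Emit:
{"api": "apply_moves", "payload": {"commands": [[50, 0, -2, 25, 0, 0, 0], [50, 0, -2, 60, 0, 0, 0], [50, 10, -2, 85, 0, 0, 0], [50, 40, -2, 89, 0, 0, 0], [50, 70, -2, 89, 0, 0, 0], [50, 88, -2, 89, 0, 0, 0], [50, 92, -2, 89, 0, 0, 0], [50, 92, -2, 89, 0, 0, 0]]}}

```text
clock: 27.3
tcp_pos: [0.4422, -0.314, 0.0675]
orientation: [0.961, 1.35, -0.961]
contact_force: [0.5, -0.3, -0.3]
grip_width: 0.0565
```

Run:
```python
from h import *
o=st()
for n in ["side","top"]:
    f,c,o=snap(n)
    p=proj(c,[[.442,-.3115,.032]])[0].astype(int); im=f["pixels"][:,:,::-1]
    cr=im[max(0,p[1]-70):p[1]+70,p[0]-90:p[0]+90]
    cv2.imwrite(f"pics/d4{n}.png",cv2.resize(cr,None,fx=4,fy=4,interpolation=2)); print(p)
```

```text
t 27.3 tcp [ 0.4422 -0.314   0.0675] jawyaw 19.06 x [-0.0007  0.0008 -1.    ] z [ 0.3266 -0.9452 -0.001 ] q [ 0.8598  0.5188 -0.4513  1.9786  0.3345  0.7175  0.5378] w 0.056455559078314156 F [ 0.5083 -0.3183 -0.3262]
[433 164]
[445 234]
```

View pics/d4side.png

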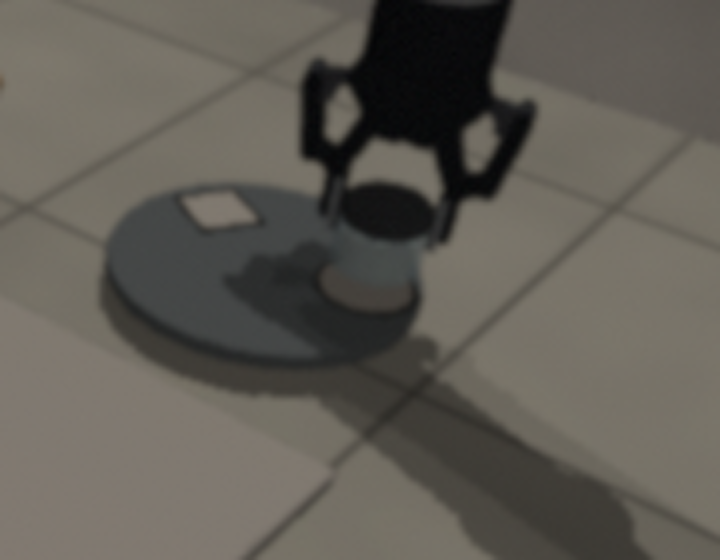

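View pics/d4top.png

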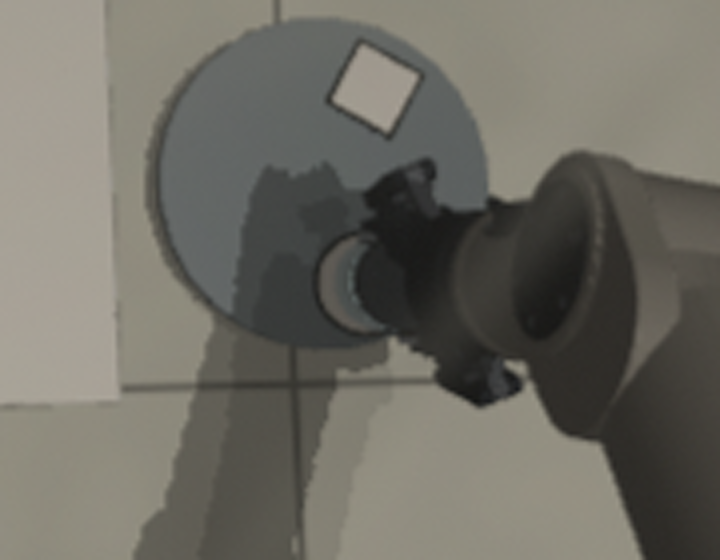

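Run:
```python
from h import *
o=r.get_obs(); Rm=R.from_rotvec(o["orientation"]).as_matrix(); j=o["tcp_pos"]-.003*Rm[:,2]; b=o["tcp_pos"][2]-.018
a=np.linspace(0,2*np.pi,120); ring=lambda x,y,z,q:np.c_[x+q*np.cos(a),y+q*np.sin(a),np.full(120,z)]
for n in ["side","top"]:
    f,c,_=snap(n); im=f["pixels"][:,:,::-1]
    p=proj(c,[[.442,-.3115,.032]])[0].astype(int); o0=p-[60,50]
    cr=cv2.resize(im[o0[1]:o0[1]+90,o0[0]:o0[0]+120],None,fx=6,fy=6,interpolation=2)
    for rg,col in [(ring(.442,-.3115,.032,.033),(0,255,0)),(ring(j[0],j[1],b,.029),(0,0,255)),(ring(j[0],j[1],b+.046,.029),(255,0,255))]:
        q=((proj(c,rg)-o0+.5)*6-.5).astype(int); cv2.polylines(cr,[q.reshape(-1,1,2)],True,col,1)
    cv2.imwrite(f"pics/d5{n}.png",cr)
```

```text
(no output)
```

View pics/d5side.png

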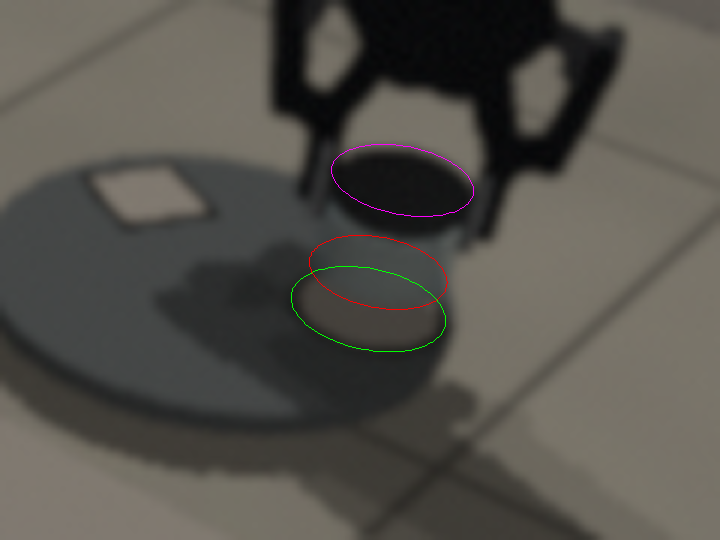

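View pics/d5top.png

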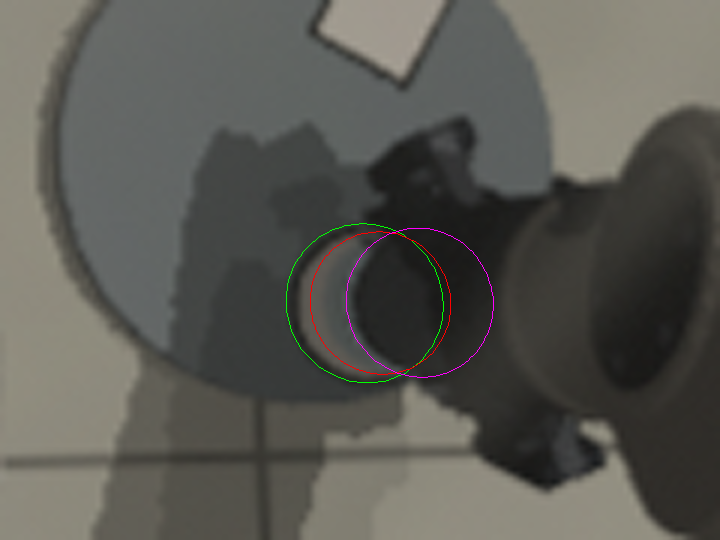

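The overlays agree with mark and jar to within about 3 mm in both views. I lower gently while watching the force.

Emit:
{"api": "apply_moves", "payload": {"commands": [[50, 5, 0, -1.5, 0, 0, 0], [50, 9, 0, -1.5, 0, 0, 0], [50, 12, 0, -1.5, 0, 0, 0], [50, 14, 0, -1.5, 0, 0, 0], [50, 14.5, 0, -1.5, 0, 0, 0], [50, 14.5, 0, -1.5, 0, 0, 0]]}}

```text
clock: 28.1
tcp_pos: [0.4415, -0.313, 0.0532]
orientation: [0.961, 1.348, -0.961]
contact_force: [-0.1, 0.5, -1.7]
grip_width: 0.0564
```

Emit:
{"api": "apply_moves", "payload": {"commands": [[50, 1, 0, 0, 0, 0, 0], [50, 2, 0, 0, 0, 0, 0], [50, 2, 0, 0, 0, 0, 0]]}}

```text
clock: 28.4
tcp_pos: [0.4415, -0.3131, 0.0512]
orientation: [0.961, 1.348, -0.961]
contact_force: [0.3, -0.4, -2.0]
grip_width: 0.056
```

Emit:
{"api": "apply_moves", "payload": {"commands": [[50, 0.7, 0, 0, 0, 0, 0], [50, 1.4, 0, 0, 0, 0, 0], [50, 1.4, 0, 0, 0, 0, 0]]}}

```text
clock: 28.7
tcp_pos: [0.4417, -0.3132, 0.0501]
orientation: [0.961, 1.348, -0.961]
contact_force: [-1.7, -0.2, 0.9]
grip_width: 0.0557
```

It is in contact. I release and lift.

Emit:
{"api": "apply_moves", "payload": {"commands": [[62, 0, 0, 0, 0, 0, 0], [62, 0, 0, 0, 0, 0, 0], [80, 0, 0, 0, 0, 0, 0], [80, 0, 0, 0, 0, 0, 0], [80, -10, 0, 0, 0, 0, 0], [80, -40, 0, 0, 0, 0, 0], [80, -90, 0, 0, 0, 0, 0], [80, -130, 0, 0, 0, 0, 0], [80, -130, 0, 0, 0, 0, 0]]}}

```text
clock: 29.6
tcp_pos: [0.4451, -0.3146, 0.1864]
orientation: [0.96, 1.337, -0.96]
contact_force: [0.4, -0.8, 0.6]
grip_width: 0.0801
```

Run:
```python
from h import *
o=st()
f,c,o=snap("wrist","d6")
go(.675,-.078,.2,-9)
```

```text
t 29.6 tcp [ 0.4451 -0.3146  0.1864] jawyaw 19.02 x [ 0.0091 -0.0062 -0.9999] z [ 0.3259 -0.9454  0.0088] q [ 0.9249  0.3561 -0.5208  1.8937  0.2193  0.9364  0.6342] w 0.08007582024959072 F [ 0.4487 -0.7512  0.5735]
shift [ -16.2  295.9 -147.6] rot [ 0.4889  0.0046 -0.0051] alt [-2.653  0.007  0.006]
```

View pics/d6.png

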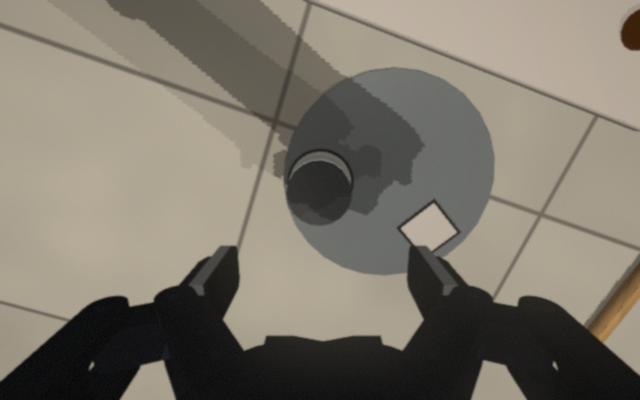

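The jar stands on the round mark at (320,190), with the mark's rim visible around it. Bottle next.

Emit:
{"api": "apply_moves", "payload": {"commands": [[70, -15, 50, -25, 0.08, 0, 0], [70, -15, 300, -147, 0.489, 0, 0], [70, -15, 300, -147, 0.489, 0, 0], [70, -15, 300, -147, 0.489, 0, 0], [70, -15, 300, -147, 0.489, 0, 0], [70, -15, 300, -147, 0.489, 0, 0], [70, -15, 300, -147, 0.489, 0, 0], [70, -15, 300, -147, 0.489, 0, 0], [70, -15, 300, -147, 0.489, 0, 0], [70, -15, 300, -147, 0.489, 0, 0]]}}

```text
clock: 30.65
tcp_pos: [0.6761, -0.078, 0.1939]
orientation: [1.323, 1.131, -1.327]
contact_force: [0.3, -0.3, -0.1]
grip_width: 0.0699
```

Run:
```python
from h import *
st()
f,c,o=snap("wrist","e1")
for d in pinpoint("bottle","wrist")[:1]:
    print(d["point"]*np.array([640,400]),onplane(c,d["point"]*np.array([640,400]),.012)[0][:2],round(d["confidence"],2))
lid(c,f["pixels"],.086,11,(.679,-.079),45)
go(.68,-.079,.028,-9)
```

```text
t 30.65 tcp [ 0.6761 -0.078   0.1939] jawyaw -9.08 x [-0.0022 -0.0011 -1.    ] z [-0.1579 -0.9875  0.0015] q [ 0.3342  0.5615 -0.4552  1.5496  0.2676  1.095  -0.3425] w 0.0699364449511809 F [ 0.2736 -0.279  -0.1383]
[326.976 184.8  ] [ 0.6802 -0.0833] 0.62
lid ((679.6463012695312, -79.37330627441406), 11.681035041809082) ((680.059326171875, -79.26683044433594), (22.90229606628418, 20.483383178710938), 80.9638442993164)
shift [166.5   3.9  -0.2] rot [-0.0024  0.0012  0.0009] alt [ 3.139  0.001 -0.002]
```

View pics/e1.png

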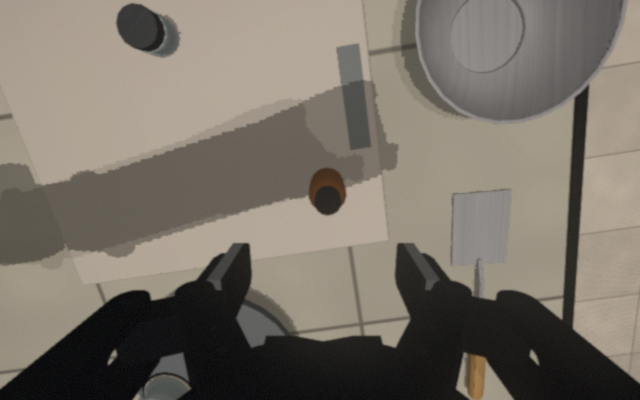

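The cap is at (328,199), which puts the bottle at (.680,-.080). I descend and grasp.

Emit:
{"api": "apply_moves", "payload": {"commands": [[70, 45, 4, 1.5, 0, 0, 0], [70, 90, 4, 1.5, 0, 0, 0], [70, 130, 4, 1.5, 0, 0, 0], [70, 155, 4, 1.5, 0, 0, 0], [70, 165, 4, 1.5, 0, 0, 0], [70, 165, 4, 1.5, 0, 0, 0], [50, 165, 4, 1.5, 0, 0, 0], [44, 165, 4, 1.5, 0, 0, 0], [28, 165, 4, 1.5, 0, 0, 0], [28, 165, 4, 1.5, 0, 0, 0], [28, 165, 4, 1.5, 0, 0, 0], [28, 165, 4, 1.5, 0, 0, 0]], "force": 30}}

```text
clock: 31.95
tcp_pos: [0.6822, -0.0786, 0.032]
orientation: [1.325, 1.128, -1.322]
contact_force: [-2.2, -0.5, 7.1]
grip_width: 0.0353
```

Emit:
{"api": "apply_moves", "payload": {"commands": [[28, -8, 0, 0, 0, 0, 0], [28, -30, 0, 0, 0, 0, 0], [28, -65, 0, 0, 0, 0, 0], [28, -100, 0, 0, 0, 0, 0], [28, -110, 0, 0, 0, 0, 0], [28, -110, 0, 0, 0, 0, 0]]}}

```text
clock: 32.55
tcp_pos: [0.6823, -0.0784, 0.1423]
orientation: [1.326, 1.128, -1.321]
contact_force: [-0.5, -0.3, -1.6]
grip_width: 0.0352
```

Run:
```python
from h import *
st()
f,c,o=snap("wrist","e2")
go(.5645,-.324,.14,-31); go(.5645,-.324,.14,-9)
```

```text
t 32.55 tcp [ 0.6823 -0.0784  0.1423] jawyaw -9.01 x [ 0.0041 -0.0004 -1.    ] z [-0.1565 -0.9877 -0.0002] q [ 0.3247  0.6183 -0.4422  1.5812  0.2989  1.0056 -0.3632] w 0.035151382727239854 F [-0.4897 -0.3405 -1.6477]
shift [  0.1 -76.6 260.6] rot [ 0.3839  0.0001 -0.0008] alt [-2.758  0.001  0.   ]
shift [  0.1 -76.6 260.6] rot [-0.0001  0.0002 -0.0007] alt [ 3.142 -0.001 -0.   ]
```

View pics/e2.png

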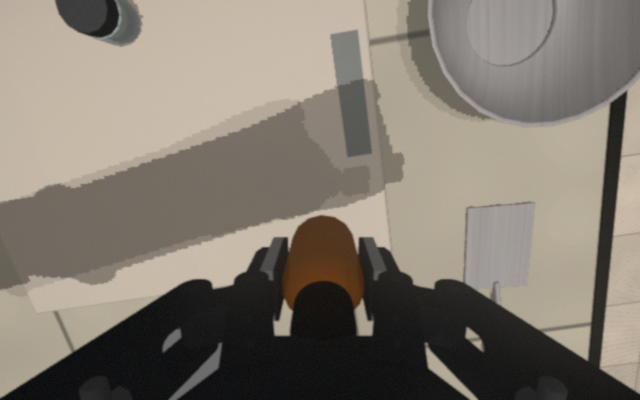

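Emit:
{"api": "apply_moves", "payload": {"commands": [[28, 0, -10, 35, 0.05, 0, 0], [28, 0, -22, 75, 0.11, 0, 0], [28, 0, -34, 115, 0.17, 0, 0], [28, 0, -46, 155, 0.23, 0, 0], [28, 0, -58, 195, 0.29, 0, 0], [28, 0, -68, 230, 0.34, 0, 0], [28, 0, -75, 254, 0.37, 0, 0], [28, 0, -77, 262, 0.384, 0, 0], [28, 0, -77, 262, 0.384, 0, 0], [28, 0, -77, 262, 0.384, 0, 0]]}}

```text
clock: 33.6
tcp_pos: [0.5646, -0.3228, 0.1391]
orientation: [1.595, 0.907, -1.594]
contact_force: [0.4, 0.2, -0.7]
grip_width: 0.0351
```

Run:
```python
from h import *
st()
go(.5635,-.3255,.07,-31)
```

```text
t 33.6 tcp [ 0.5646 -0.3228  0.1391] jawyaw -30.84 x [-0.0005  0.0019 -1.    ] z [-0.5126 -0.8586 -0.0014] q [ 0.6642  0.5528 -0.3339  1.6796  0.2118  0.9461 -0.2863] w 0.0350952149394701 F [ 0.3986  0.2114 -0.6983]
shift [69.1  0.5  3. ] rot [ 0.0028 -0.0014  0.0014] alt [-3.139 -0.002 -0.002]
```

Emit:
{"api": "apply_moves", "payload": {"commands": [[28, 25, 0, 3, 0, 0, 0], [28, 50, 0, 3, 0, 0, 0], [28, 67, 0, 3, 0, 0, 0], [28, 70, 0, 3, 0, 0, 0], [28, 70, 0, 3, 0, 0, 0]]}}

```text
clock: 34.1
tcp_pos: [0.5629, -0.3265, 0.0696]
orientation: [1.595, 0.905, -1.595]
contact_force: [-0.0, -0.1, -0.1]
grip_width: 0.0352
```

Run:
```python
from h import *
o=st(); Rm=R.from_rotvec(o["orientation"]).as_matrix(); j=o["tcp_pos"]-.002*Rm[:,2]; b=o["tcp_pos"][2]-.020
a=np.linspace(0,2*np.pi,120); ring=lambda x,y,z,q:np.c_[x+q*np.cos(a),y+q*np.sin(a),np.full(120,z)]
for n in ["side","top"]:
    f,c,_=snap(n); im=f["pixels"][:,:,::-1]
    p=proj(c,[[.5645,-.324,.032]])[0].astype(int); o0=p-[60,50]
    cr=cv2.resize(im[o0[1]:o0[1]+90,o0[0]:o0[0]+120],None,fx=6,fy=6,interpolation=2)
    for rg,col in [(ring(.5645,-.324,.032,.024),(0,255,0)),(ring(j[0],j[1],b,.018),(0,0,255)),(ring(j[0],j[1],b+.074,.0115),(255,0,255)),(ring(.442,-.3115,.032,.033),(0,255,255))]:
        q=((proj(c,rg)-o0+.5)*6-.5).astype(int); cv2.polylines(cr,[q.reshape(-1,1,2)],True,col,1)
    cv2.imwrite(f"pics/e3{n}.png",cr)
```

```text
t 34.1 tcp [ 0.5629 -0.3265  0.0696] jawyaw -30.9 x [-0.0005  0.001  -1.    ] z [-0.5135 -0.8581 -0.0006] q [ 0.6527  0.6359 -0.3111  1.7201  0.249   0.8255 -0.3107] w 0.035180257863124655 F [-0.0388 -0.1224 -0.1446]
```

View pics/e3side.png

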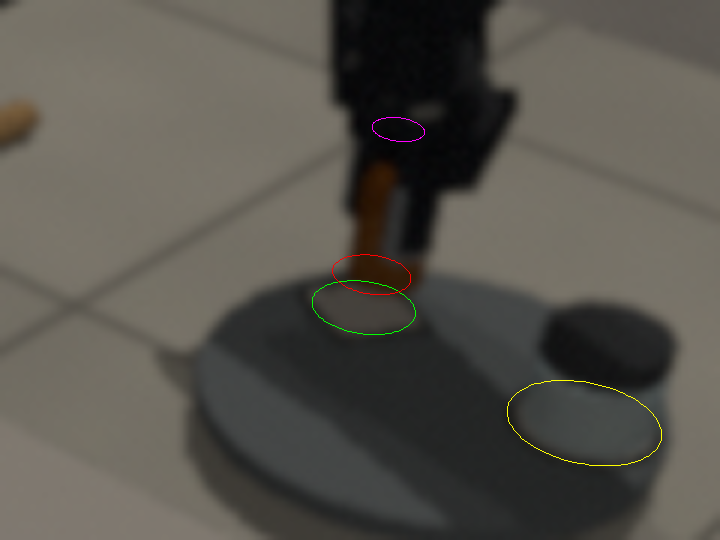

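View pics/e3top.png

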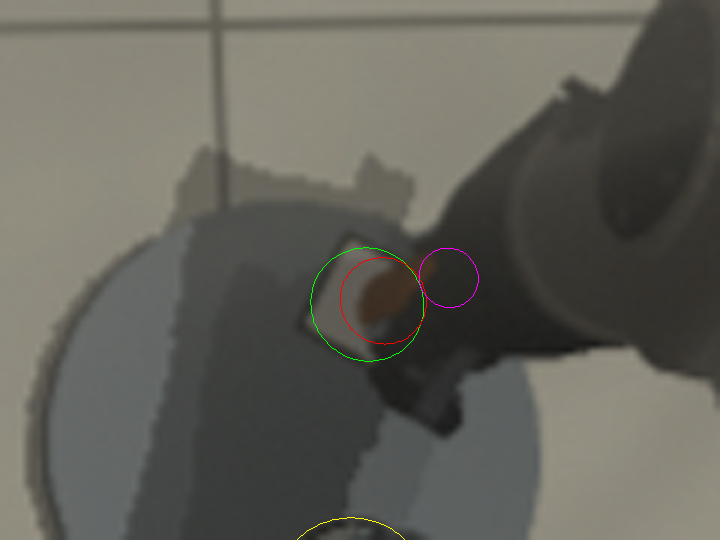

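Both views put the bottle about 4-5 mm towards -y of where I assumed, relative to the mark. I correct by y -1.5, z -3.5 in tool axes and lower.

Emit:
{"api": "apply_moves", "payload": {"commands": [[28, 5, -1.5, -3.5, 0, 0, 0], [28, 10, -1.5, -3.5, 0, 0, 0], [28, 14, -1.5, -3.5, 0, 0, 0], [28, 15.5, -1.5, -3.5, 0, 0, 0], [28, 15.5, -1.5, -3.5, 0, 0, 0]]}}

```text
clock: 34.7
tcp_pos: [0.5627, -0.324, 0.054]
orientation: [1.595, 0.903, -1.596]
contact_force: [-0.2, 0.2, -0.7]
grip_width: 0.035
```

Emit:
{"api": "apply_moves", "payload": {"commands": [[28, 0.7, 0, 0, 0, 0, 0], [28, 1.5, 0, 0, 0, 0, 0], [28, 1.5, 0, 0, 0, 0, 0]]}}

```text
clock: 35.0
tcp_pos: [0.5629, -0.324, 0.0529]
orientation: [1.596, 0.903, -1.596]
contact_force: [-1.3, 0.5, -1.1]
grip_width: 0.0348
```

Emit:
{"api": "apply_moves", "payload": {"commands": [[28, 0.5, 0, 0, 0, 0, 0], [28, 1.0, 0, 0, 0, 0, 0], [28, 1.0, 0, 0, 0, 0, 0]]}}

```text
clock: 35.3
tcp_pos: [0.563, -0.324, 0.0521]
orientation: [1.596, 0.902, -1.595]
contact_force: [-0.6, -0.0, 0.4]
grip_width: 0.035
```

Run:
```python
from h import *
o=st()
```

```text
t 35.3 tcp [ 0.563  -0.324   0.0521] jawyaw -31.0 x [ 0.0002 -0.0002 -1.    ] z [-0.515  -0.8572  0.    ] q [ 0.6438  0.6564 -0.3039  1.7313  0.2593  0.7932 -0.3247] w 0.03502156103106689 F [-0.6377 -0.0142  0.4207]
```

Emit:
{"api": "apply_moves", "payload": {"commands": [[28, 0.7, 0, 0, 0, 0, 0], [28, 0.7, 0, 0, 0, 0, 0]]}}

```text
clock: 35.5
tcp_pos: [0.563, -0.324, 0.052]
orientation: [1.595, 0.902, -1.596]
contact_force: [-1.9, 1.7, 6.2]
grip_width: 0.0349
```

Emit:
{"api": "apply_moves", "payload": {"commands": [[42, 0, 0, 0, 0, 0, 0], [42, 0, 0, 0, 0, 0, 0], [65, 0, 0, 0, 0, 0, 0], [65, 0, 0, 0, 0, 0, 0], [65, 0, 0, 0, 0, 0, 0], [65, -10, 0, 0, 0, 0, 0], [65, -50, 0, 0, 0, 0, 0], [65, -100, 0, 0, 0, 0, 0], [65, -140, 0, 0, 0, 0, 0], [65, -140, 100, -200, 0, 0, 0], [65, -140, 100, -200, 0, 0, 0], [65, -140, 100, -200, 0, 0, 0], [65, -140, 100, -200, 0, 0, 0], [65, -140, 100, -200, 0, 0, 0], [65, -140, 100, -200, 0, 0, 0]]}}

```text
clock: 37.0
tcp_pos: [0.7545, -0.1983, 0.1912]
orientation: [1.595, 0.909, -1.589]
contact_force: [0.2, 0.1, -0.1]
grip_width: 0.0649
```

Run:
```python
from h import *
o=st()
f,c,o=snap("wrist","f_w")
a=np.linspace(0,2*np.pi,120); ring=lambda x,y,z,q:np.c_[x+q*np.cos(a),y+q*np.sin(a),np.full(120,z)]
for n in ["side","top"]:
    f,c,_=snap(n,"f_"+n); im=f["pixels"][:,:,::-1]
    for l in ["wide_jar","bottle","round_mark","square_mark","small_jar"]:
      for d in pinpoint(l,n)[:1]:
        print(n,l,"pin",onplane(c,d["point"]*np.array([640,400]),(.032 if l!="small_jar" else .012))[0][:2],round(d["confidence"],2))
    p=proj(c,[[.5,-.31,.032]])[0].astype(int); o0=p-[65,50]
    cr=cv2.resize(im[o0[1]:o0[1]+100,o0[0]:o0[0]+130],None,fx=6,fy=6,interpolation=2)
    cv2.imwrite(f"pics/f3{n}raw.png",cr)
    for rg,col in [(ring(.5645,-.324,.032,.018),(0,255,0)),(ring(.5645,-.324,.106,.0115),(0,255,0)),(ring(.442,-.3115,.032,.033),(0,255,255)),(ring(.442,-.3115,.078,.029),(0,255,255))]:
        q=((proj(c,rg)-o0+.5)*6-.5).astype(int); cv2.polylines(cr,[q.reshape(-1,1,2)],True,col,1)
    cv2.imwrite(f"pics/f3{n}.png",cr)
```

```text
t 37.0 tcp [ 0.7545 -0.1983  0.1912] jawyaw -30.64 x [ 0.0016  0.0035 -1.    ] z [-0.5096 -0.8604 -0.0038] q [ 0.3739  0.7104 -0.339   1.2731  0.2314  1.195  -0.508 ] w 0.06493133148804581 F [ 0.1812  0.0666 -0.0901]
side wide_jar pin [ 0.4403 -0.3037] 0.59
side bottle pin [ 0.5672 -0.3303] 0.78
side square_mark pin [ 0.564  -0.3213] 0.61
side small_jar pin [0.54   0.0804] 0.88
top wide_jar pin [ 0.4421 -0.3178] 0.68
top bottle pin [ 0.5583 -0.3351] 0.66
top round_mark pin [ 0.4399 -0.3067] 0.61
top square_mark pin [ 0.5657 -0.3291] 0.44
top small_jar pin [0.5391 0.0812] 0.66
```

View pics/f3side.png

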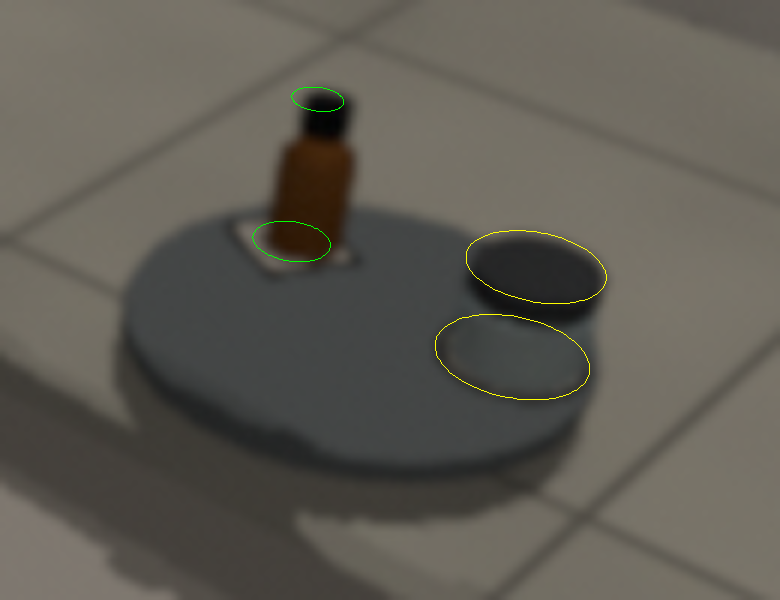

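View pics/f3top.png

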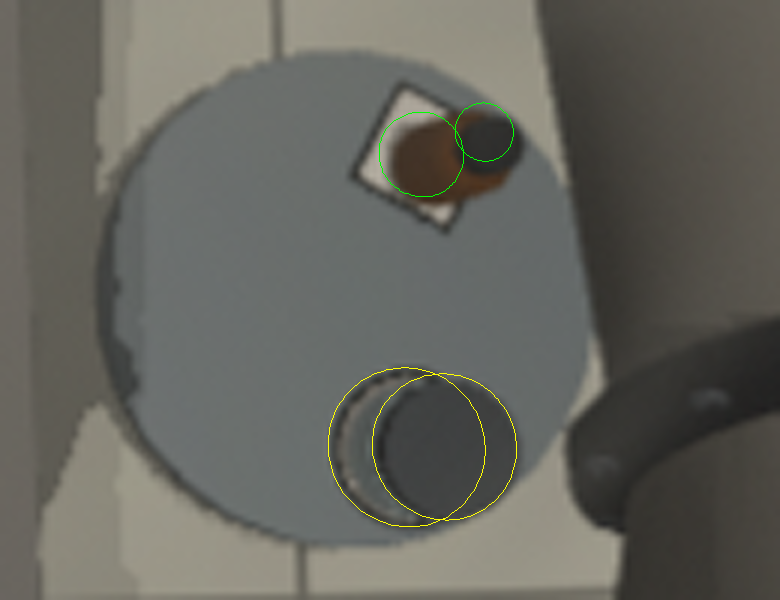

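Top: the square mark's centre (425,158) is on its original projection, so the turntable has not turned. The jar is within about 3 mm of its mark. The bottle looks 5-6 mm off, which is inside the 12 mm limit, so I cross-check with the wrist picture.

View pics/f_w.png

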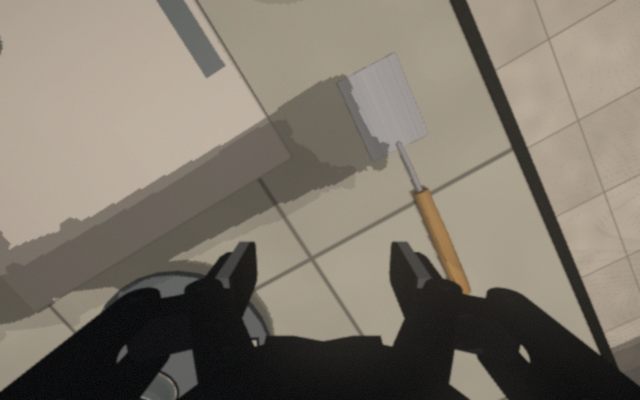

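View pics/f_top.png

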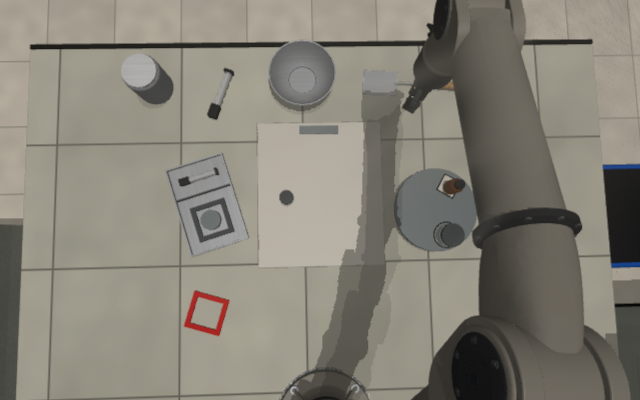

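The wrist view misses the turntable, so I move to look at it from above.

Run:
```python
from h import *
go(.50,-.23,.24,-10)
```

```text
shift [ -48.7 -202.3  151.7] rot [-0.3668 -0.     -0.0001] alt [ 2.775 -0.     0.   ]
```

Emit:
{"api": "apply_moves", "payload": {"commands": [[65, -49, -202, 152, -0.367, 0, 0], [65, -49, -202, 152, -0.367, 0, 0], [65, -49, -202, 152, -0.367, 0, 0], [65, -49, -202, 152, -0.367, 0, 0], [65, -49, -202, 152, -0.367, 0, 0], [65, -49, -202, 152, -0.367, 0, 0], [65, -49, -202, 152, -0.367, 0, 0], [65, -49, -202, 152, -0.367, 0, 0], [65, -49, -202, 152, -0.367, 0, 0]]}}

```text
clock: 38.55
tcp_pos: [0.5019, -0.2295, 0.24]
orientation: [1.336, 1.123, -1.334]
contact_force: [-0.2, 0.7, 0.8]
grip_width: 0.0653
```

Run:
```python
from h import *
o=st()
f,c,o=snap("wrist","g1")
for l in ["wide_jar","bottle","round_mark","square_mark"]:
  for d in pinpoint(l,"wrist")[:1]:
    print(l,d["point"]*np.array([640,400]),onplane(c,d["point"]*np.array([640,400]),.032)[0][:2],round(d["confidence"],2))
lid(c,f["pixels"],.106,11,(.561,-.328),45)
cv2.imwrite("pics/g2.png",cv2.resize(f["pixels"][100:260,220:460,::-1],None,fx=3.3,fy=3.3,interpolation=2))
```

```text
t 38.55 tcp [ 0.5019 -0.2295  0.24  ] jawyaw -9.88 x [ 0.0008  0.0009 -1.    ] z [-0.1715 -0.9852 -0.001 ] q [ 0.7105  0.306  -0.48    1.8171  0.1593  1.0561 -0.0015] w 0.06525502856876769 F [-0.18    0.6716  0.8315]
wide_jar [287.616 250.48 ] [ 0.4435 -0.3144] 0.91
bottle [383.808 245.32 ] [ 0.5625 -0.328 ] 0.75
square_mark [386.688 246.   ] [ 0.5659 -0.3295] 0.87
lid ((457.61712646484375, -469.41644287109375), 365.1446228027344) ((474.26556396484375, -374.21240234375), (193.29745483398438, 730.2890625), 80.0809097290039)
```

View pics/g1.png

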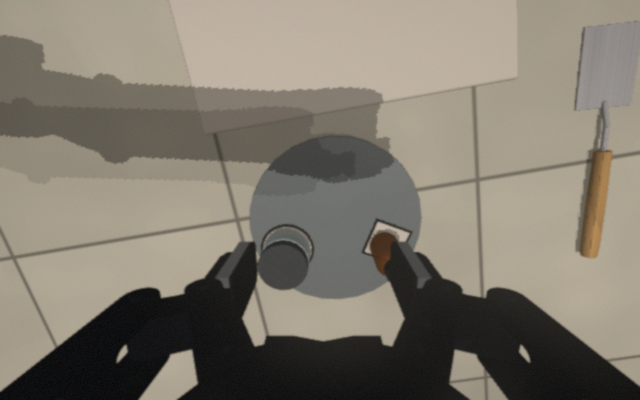

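View pics/g2.png

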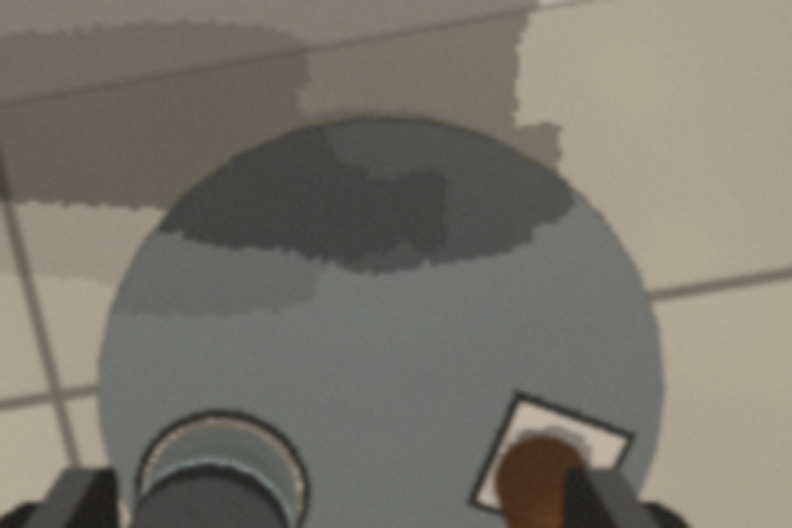

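Three views agree: the bottle is about 6 mm from its mark and the jar 2-3 mm, both upright with the turntable unmoved. Disturbing the free turntable again is the bigger risk, so I leave the bottle where it is. The hand touches nothing, so I hand in.

Run:
```python
from h import *
print(r.hand_in())
```

```text
the job is handed in; nothing more can be done
None
```

I made up both kits and handed the job in at about 39 s of the 112 s limit. Every check I made was within its limit. The hand-in gave no verdict.

| Item | Last measurement | Limit |
|---|---|---|
| Frame | about 1 mm from the wide-bay centre, about 0.2° off square | 15 mm per axis, 0.2 rad |
| Dish | about 2 mm from the frame's centre, in the window | 12 mm |
| Tube | about 2 mm from the narrow-bay centre, lengthwise within about 1° | 15 mm across, 18 mm along, 0.2 rad |
| Wide jar | about 3 mm from the round mark, upright | 12 mm |
| Bottle | about 6 mm from the square mark, upright | 12 mm |
| Turntable | no turning seen: the square mark is within about 2 mm of its starting place | 14 mm |
| Small jar | never touched, 3-4 mm from its first reading, which is measurement scatter | 20 mm |

- **Disagreement between cameras:** while I held the jar and bottle, the wrist camera disagreed with the fixed cameras by about 3-5 mm on where they sat in the grip. That is why the bottle is off its mark.
- **Bottle left as is:** the top, side and wrist views all put the bottle 5 to 7 mm off. I left it there because regripping it could have turned the free turntable.
- **Missed detections:** in the last wrist view, the detector missed the round mark and my cap measurement on the bottle failed. I judged the jar and bottle positions from the pictures and the other detections instead.

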